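# Grease and rehang the spice-rack gate, restock and shut the rack

### The arm

A 6-joint arm with a two-finger parallel gripper is mounted at the origin on a cart in front of the work surface, level with it; the furniture and walls round the work are solid. World frame = base frame: x ahead of the robot, y to its left, z up, the work surface at z = 0. Lengths are in m, angles in degrees, forces in N, time in s.
With the tool pointing down it reaches from about 0.4 to 0.825 m from the base axis. Payload 7 kg.
Tool frame: the origin (TCP) lies where the fingers leave the gripper's body, on its centre line; the fingertips stand 66 mm ahead of it and the grasp point (between the pads) lies 47 mm ahead of it; z points along the fingers, y is the direction in which the jaws open and shut (so a half turn about z gives the same grasp; the last joint's range is limited). The gripper opens to 88 mm and grips with 3 to 60 N. Pads are 19 mm wide; open, the fingers measure 130 mm over their backs; the gripper's body (78 mm by 193 mm) begins 47 mm behind the grasp point.
Start: joints at [85.949, 20.546, 0.682, 0, -70.136, -16.507], TCP at [0.237, 0.632, 0.292] pointing down, gripper open.
Joint ranges: [-176.03, 176.03], [-82.01, 121.73], [-58.28, 71.71], [-173.87, 95.51], [-174.79, -0.11], [-173.66, 173.66]. Speed limits (degrees/s): [136.94, 136.94, 172.46, 180, 180, 180].

### API

Orientations are given as [roll, pitch, yaw] about the fixed x, y, z axes, in that order (R = Rz(yaw) Ry(pitch) Rx(roll)).
In Python, from plant import get_obs, snapshot, close_job gives the robot as it stands.
- The arm moves only by the tool play_rows, never from a script. Its argument "series" is a list of rows, each a list of 5 numbers: the opening in per cent of the stroke, from 0 (shut) to 100 (fully open), then the shift along the tool's x, y, z in m, then the turn about the tool's z in degrees. In form: [[jaw, dx, dy, dz, spin], ...]. A call has 1 to 10 rows; each row is the pose to reach, as a shift and turn from the pose commanded when the call began, along the tool's axes at that moment; what a row does not reach only later rows make up. A row lasts 1/10 s, in which the tool goes at most 50 mm and 8.59 degrees, less where a joint would pass 70% of its speed; a pose out of reach is approached as far as the arm can. A call with a gripper value outside its range is refused whole. The fingers move at their own pace and stop on an object; the grip force is fixed at half the most. Time passes only in rows, so rows that repeat a pose let the fingers close. It gives the time, the measured TCP pose, the force and the opening at its end, in the units of the state.
- get_obs(): the state, without advancing time (a new reading comes with each control period).
- snapshot(name): name is "scene" or "top" or "wrist"; returns a dict with "frame" (400x640x3 uint8, red, green, blue), "z_map" (400x640 float32, m along the optical axis (not along the pixel's ray), 0 where there is no reading), "mtx" (3x3 intrinsics, pixels), "camera_from_world" (4x4, takes a point from world to camera coordinates); the wrist camera has in their place "tool_from_camera" (4x4, takes a point from camera to tool coordinates, whose origin is the TCP and whose axes are the flange's). Camera axes: x right, y up, looking along -z (the intrinsics and any distortion apply to the point x, -y, -z); pixel columns grow to the right and rows downward; lengths in m; the calibration is good to about 2 mm. A picture is of the moment at which its call begins: read the wrist's pose just before it.
- close_job(): hands the job in, once; it reports no verdict.
The state is a dict: "clock": time; "joint_pos": joint angles; "qvel": joint speeds; "tau": joint torques, N m; "tool_pos": TCP position; "orientation": TCP orientation; "force": force on the tool from outside, world axes, zero at the start; "moment": the same for the moment, N m; "opening": finger opening in m.
Only numpy, scipy, OpenCV 4.12 (cv2) and the standard library are available. Lean on these libraries where they do the work, as an engineer would, in place of code of your own. Each camera call takes 0.05 s, during which the arm holds its last target.

### The job

The spice rack's gate has been washed and stands in the plate stand: take the brush from its holder, dip its bristles in the grease tin and daub the lower hinge pin, holding the bristles against it for a moment, dip again and daub the upper pin likewise, and put the brush back in its holder bristles down. Then hang the gate fully home on both pins, standing well open, see that every spice jar and shaker that is out on the counter stands upright inside the rack, and swing the gate fully shut. Leave the lemon, the mug and the pepper mill where they are and the tin standing.

Things in the scene. Friction and masses are not known exactly. Their poses are not given: they have to be found in the camera images.
- spice_rack: Pale-wood spice rack fixed on the counter, 120 mm deep (x), 215 mm wide (y). Origin: centre of its underside; x points to its back, -x out of its open front, y to its left, z up. Back panel 130 mm high, side walls 64 mm, open at the top; corner posts reach 128 mm. On the right (-y) front post two steel brackets carry upright hinge pins on one vertical axis at x = -72, y = -102.5 mm.
- rack_floor (a point): Centre of the rack's inner floor (14 mm above the counter), rack's axes. The inside reaches 55 mm to front and back and 97.5 mm to either side of this point; it holds three jars side by side along y, about 60 mm apart.
- keeper (a point): Centre of the steel keeper tab on top of the rack's left (+y) front post, which reaches 22 mm forward of here, 131 mm above the counter. The shut gate rests at two rubber bumpers on that post, its top edge 7 mm under the tab; so it cannot be lowered on in the shut position: it must be hung standing open, then swung in under the tab.
- pin_low (a point): Foot of the lower hinge pin, on top of the lower bracket (a boss of 17 mm diameter, 8 mm thick), 22 mm above the counter; rack's axes. The pin rises 22 mm from here: 8 mm diameter for 14 mm, then tapering to 4 mm at its tip.
- pin_up (a point): Foot of the upper hinge pin (same pin and bracket), 74 mm above the lower one; 66 mm are clear between the lower pin's foot and the underside of the upper bracket.
- pin_low_mid (a point): A point on the axis of the lower pin, 10 mm above its foot: where it is to be greased.
- pin_up_mid (a point): The same on the upper pin, 10 mm above its foot.
- plate_stand: Fixed steel wire plate stand, 98 mm (x) by 108 mm (y), hoops along its y axis 72 mm high making three 16 mm slots; origin: centre of its underside. The gate stands in the middle slot (x = 0), its width along the stand's y, its bottom edge 8 mm above the counter.
- gate_mid (a point): Centre of the wooden gate leaf: 195 mm wide (its y), 110 mm high (z up), 10 mm thick (x), 0.2 kg; grip it across the thickness at the middle of its top edge. Steel hinge barrels at its -y end, axis at y = -110 mm, x = 0. Shut, its axes are parallel to the rack's, its middle 110 mm left (+y) of the pins; it opens anticlockwise seen from above, swings freely and stays where left.
- socket_low (a point): Centre of the lower end of the lower hinge barrel (17 mm outside, 11 mm bore, bell mouth widening to 13.5 mm at this end; 18 mm long, going up from here), 8 mm above the gate's bottom edge; gate's axes. Fully home it coincides with pin_low.
- socket_up (a point): The same for the upper barrel, 74 mm higher. Fully home it coincides with pin_up. To get the lower barrel in between the brackets, bring the gate in sideways 23 to 47 mm above its seat, then lower it.
- brush_holder: Blue glazed ceramic brush holder, fixed: a narrow round cup 66 mm high with a flared mouth (39 mm wide inside, narrowing to a 26 mm bore 16 mm further down) and a floor 6 mm up, on a foot disc of 64 mm; origin: centre of its underside.
- brush_mid (a point): Middle of the grease brush (95 mm from its tip), 190 mm long, standing bristles down in its holder; z axis from bristles to handle end. Red round handle, 10 mm in diameter, from 58 mm above the tip to the end; steel ferrule 20 mm in diameter from 34 to 55 mm; black round bristles 20 mm in diameter, which do not bend; 50 g.
- brush_tip (a point): Bristle end of the brush, centre of its flat end.
- bristles (a point): Point on the brush's axis 12 mm above the bristle tip; the bristles are against a pin when this point is about 14 mm from the pin's axis.
- grease_tin: Open round aluminium grease tin, loose, 65 mm across at the rim, 42 mm high, 56 mm wide inside, floor 3 mm thick; its flat lid of 67 mm lies elsewhere on the counter. Origin: centre of its underside, z up.
- spice_a_mid (a point): Spice jar: clear glass, dark blue label, dark brown screw cap, round, 41 mm across, 105 mm tall, standing on the counter at the start. This point is its centre, half-way up (52.5 mm above its underside); z axis up through the cap. May be absent.
- spice_b_mid (a point): Spice jar: clear glass, black label, dark brown screw cap, round, 41 mm across, 105 mm tall, standing on the counter at the start. This point is its centre, half-way up (52.5 mm above its underside); z axis up through the cap. May be absent.
- spice_c_mid (a point): Spice jar: clear glass, white and red label, dark brown screw cap, round, 41 mm across, 105 mm tall, standing on the counter at the start. This point is its centre, half-way up (52.5 mm above its underside); z axis up through the cap. May be absent.
- salt_shaker_mid (a point): Salt shaker: clear body 44 mm across up to 70 mm, grey cap 34 mm across above, 90 mm tall, standing on the counter at the start. This point is its centre, half-way up (45 mm above its underside). May be absent.
- lemon: Lemon, bystander, 83 x 58 mm, right front of the counter; origin under its centre.
- pepper_mill: Wooden pepper mill, bystander, 58 mm across, 170 mm tall, behind the rack.
- mug: White mug with small leaves, bystander, 92 mm across, 95 mm tall, at the left end of the counter.

How it is judged (in metres and radians):
On the way, in this order (a step that is already met when the one before it is completed fails the run):
1. the bristle tip is down inside the grease tin (horizontal distance between brush_tip and grease_tin below 0.027 m and z of brush_tip in the frame of grease_tin below 0.028 m and angle between grease_tin's own z axis and vertical below 0.3 rad), for 0.2 s.
2. the bristles touch the lower hinge pin for a moment (distance between bristles and pin_low_mid below 0.027 m and contact force between brush and spice_rack above 0.1 N), for 0.3 s.
3. the bristle tip is down inside the grease tin again (all of step 1), for 0.2 s.
4. the bristles touch the upper hinge pin for a moment (distance between bristles and pin_up_mid below 0.027 m and contact force between brush and spice_rack above 0.1 N), for 0.3 s.
5. the brush is back in its holder and the gate hangs on both pins, standing open by more than 0.5 rad (about 30 degrees) (z of socket_low in the frame of pin_low below 0.005 m and horizontal distance between socket_low and pin_low below 0.005 m and z of socket_up in the frame of pin_up below 0.005 m and horizontal distance between socket_up and pin_up below 0.005 m and angle between the y axis of gate_mid and the y axis of spice_rack, either way round above 0.5 rad and horizontal distance between brush_tip and brush_holder below 0.015 m), for 0.3 s.
At the end, for the whole second after the job is handed in: Both barrels fully down on their pins (5 mm), gate shut (0.1 rad) and at rest; every jar and shaker present upright on the rack floor within its walls; brush bristles down in its holder (tip within 15 mm of its axis, under 20 mm above the counter); tin upright (z of socket_low in the frame of pin_low below 0.005 m and horizontal distance between socket_low and pin_low below 0.005 m and z of socket_up in the frame of pin_up below 0.005 m and horizontal distance between socket_up and pin_up below 0.005 m and angle between the y axis of gate_mid and the y axis of spice_rack, either way round below 0.1 rad and y of gate_mid in the frame of spice_rack above 0 m and linear speed of gate below 0.02 m/s and horizontal distance between brush_tip and brush_holder below 0.015 m and height (world z) of brush_tip below 0.02 m and angle between brush_mid's own z axis and vertical below 0.25 rad and angle between grease_tin's own z axis and vertical below 0.2 rad and x of spice_a_mid in the frame of spice_rack between -0.06 and 0.05 m and y of spice_a_mid in the frame of spice_rack between -0.0975 and 0.0975 m and z of spice_a_mid in the frame of spice_rack between 0.0585 and 0.0745 m and angle between each of spice_a_mid, spice_b_mid, spice_c_mid, salt_shaker_mid's own z axis and vertical below 0.15 rad and x of spice_b_mid in the frame of spice_rack between -0.06 and 0.05 m and y of spice_b_mid in the frame of spice_rack between -0.0975 and 0.0975 m and z of spice_b_mid in the frame of spice_rack between 0.0585 and 0.0745 m and x of spice_c_mid in the frame of spice_rack between -0.06 and 0.05 m and y of spice_c_mid in the frame of spice_rack between -0.0975 and 0.0975 m and z of spice_c_mid in the frame of spice_rack between 0.0585 and 0.0745 m and x of salt_shaker_mid in the frame of spice_rack between -0.06 and 0.05 m and y of salt_shaker_mid in the frame of spice_rack between -0.0975 and 0.0975 m and z of salt_shaker_mid in the frame of spice_rack between 0.051 and 0.067 m); the robot touches nothing.
It fails at once if a bystander (lemon, pepper mill, mug) is pushed more than 30 mm from its place (distance of any of lemon, pepper_mill, mug from where it was at the start of the episode above 0.03 m).
Of spice_a, spice_b, spice_c, salt_shaker only 2 to 3 are there at a start; the rules pass over those that are not, and their reading is None.
At some moment in a run one of grease_tin may be knocked a few centimetres aside while the robot is not near it.
It also fails if it takes over 210 s, if anything falls off the work surface, if the arm or the gripper's body presses on something with over 40 N, if the wrist force passes 120 N, or if a joint passes its speed limit or range.

## Working session

There is one attempt and no reset: what is moved stays moved. The work goes in short steps, Python scripts to look and compute and a tool call to move; the robot and the scene stay as the last step left them, time stands still between calls to the robot, and variables do not carry over. Pictures are saved under pics/ and viewed, and the job is handed in when it is done.

Besides the shell and the picture viewer there is one more tool, called after "Request:" in YAML: its name, and indented under it one key for each argument. play_rows: Moves the arm, as the interface text tells. Its arguments: {"type":"object","properties":{"series":{"type":"array"}},"required":["series"]}

```bash
mkdir -p pics; ls
python3 - <<'E'
from plant import *
import cv2, numpy as np, pickle
print(get_obs())
for n in ["scene","top","wrist"]:
    s=snapshot(n); cv2.imwrite(f"pics/{n}0.png",s["frame"][:,:,::-1]); pickle.dump(s,open(f"{n}0.pkl","wb"))
    print(n,s["mtx"].tolist(),[s[k].round(4).tolist() for k in s if k.endswith("world") or k.endswith("camera")], s.keys())
E
```

```text
pics
{'clock': 0.0, 'joint_pos': array([ 8.59504286e+01,  2.05902349e+01,  6.30724094e-01, -1.91103406e-02,
       -7.01364491e+01, -1.65081724e+01]), 'qvel': array([-0.08080156,  0.03358199,  0.04362427,  0.01774953, -0.00419245,
       -0.0229347 ]), 'tau': array([-7.25881928e-04, -5.82723427e+01,  2.93059802e+01,  6.99738532e+00,
        6.89040593e-03, -1.66713940e-04]), 'tool_pos': array([0.23689868, 0.63162758, 0.29121616]), 'orientation': array([ 1.79902891e+02, -1.00454460e-02, -2.05642437e+01]), 'force': array([-0.02828208,  0.48778958, -0.43874862]), 'moment': array([-0.02386054, -0.00095003, -0.00612727]), 'opening': 0.08758042823202458}
scene [[514.4898380713553, 0.0, 318.05446811402754], [0.0, 514.4898380713553, 208.15952638807084], [0.0, 0.0, 1.0]] [[[0.5094, -0.8604, -0.0136, -0.239], [0.4736, 0.2672, 0.8392, -0.4291], [-0.7185, -0.434, 0.5436, -1.3322], [0.0, 0.0, 0.0, 1.0]]] dict_keys(['frame', 'z_map', 'mtx', 'camera_from_world'])
top [[380.65375771646086, 0.0, 322.2010367011435], [0.0, 380.65375771646086, 198.78578529521096], [0.0, 0.0, 1.0]] [[[-0.0063, -0.9998, -0.0174, 0.1224], [0.996, -0.0078, 0.0888, -0.6242], [-0.0889, -0.0168, 0.9959, -1.3844], [0.0, 0.0, 0.0, 1.0]]] dict_keys(['frame', 'z_map', 'mtx', 'camera_from_world'])
wrist [[325.44573525215503, 0.0, 319.07206276759877], [0.0, 325.44573525215503, 199.82770074075265], [0.0, 0.0, 1.0]] [[[0.0004, 0.9624, 0.2716, 0.0734], [1.0, -0.0003, -0.0003, -0.0004], [-0.0002, 0.2716, -0.9624, -0.0926], [0.0, 0.0, 0.0, 1.0]]] dict_keys(['frame', 'z_map', 'mtx', 'tool_from_camera'])
```

View pics/scene0.png

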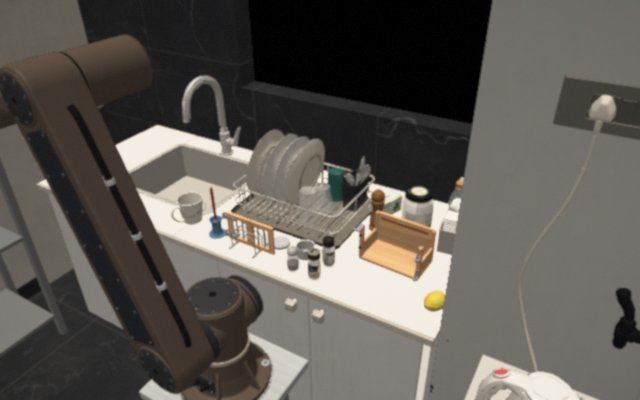

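View pics/top0.png

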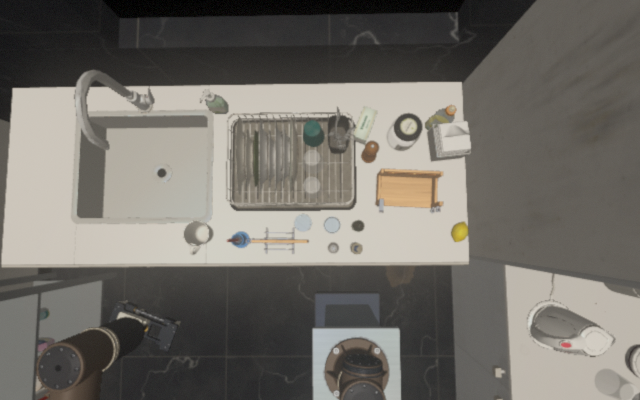

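View pics/wrist0.png

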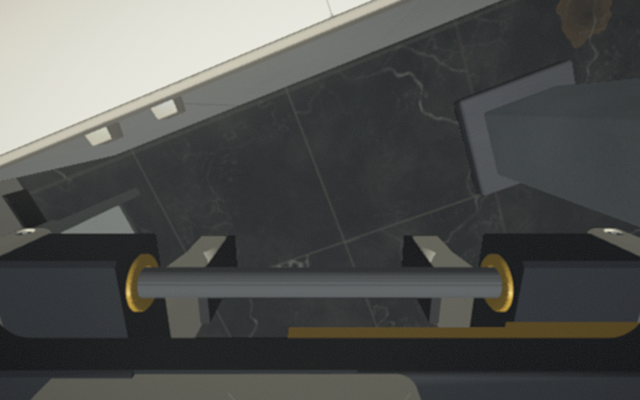

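The scene view shows the counter with mug, holder and brush, gate, jars and rack; the top view has the rack at about (408,190), the gate at (280,241), the holder at (240,240) and the tin and jars at about (302–357, 222–248). The wrist view shows only floor and counter edge. I'll zoom in on the top and scene views.

```bash
cat > h.py <<'E'
import numpy as np, cv2, pickle
from scipy.spatial.transform import Rotation as R
def cloud(s, T=None):
    """world points HxWx3 (T: world_from_camera)"""
    if T is None: T=np.linalg.inv(s["camera_from_world"])
    z=s["z_map"]; h,w=z.shape; u,v=np.meshgrid(np.arange(w),np.arange(h)); K=s["mtx"]
    P=np.stack([(u-K[0,2])/K[0,0]*z,-(v-K[1,2])/K[1,1]*z,-z],-1)
    W=P@T[:3,:3].T+T[:3,3]; W[z==0]=np.nan
    return W
def proj(s,p,C=None):
    if C is None: C=s["camera_from_world"]
    c=np.atleast_2d(p)@C[:3,:3].T+C[:3,3]; K=s["mtx"]
    return np.stack([K[0,2]+K[0,0]*c[:,0]/-c[:,2],K[1,2]-K[1,1]*c[:,1]/-c[:,2]],-1)
def wristT(o,s):
    T=np.eye(4);T[:3,:3]=R.from_euler('xyz',o["orientation"],degrees=True).as_matrix();T[:3,3]=o["tool_pos"]
    return T@s["tool_from_camera"]
def tool(o):
    return R.from_euler('xyz',o["orientation"],degrees=True).as_matrix(), np.array(o["tool_pos"])
E
python3 - <<'E'
from h import *
s=pickle.load(open("top0.pkl","rb"))
a=s["frame"][140:270,180:480,::-1]; cv2.imwrite("pics/topz.png",cv2.resize(a,(780,338),interpolation=cv2.INTER_CUBIC))
s2=pickle.load(open("scene0.pkl","rb"))
a=s2["frame"][170:320,160:460,::-1]; cv2.imwrite("pics/scz.png",cv2.resize(a,(800,400),interpolation=cv2.INTER_CUBIC))
W=cloud(s)
for (u,v) in [(408,190),(302,223),(332,225),(357,226),(333,248),(356,248),(240,240),(280,241),(240,255),(200,232),(460,231),(370,150)]:
    print(u,v,W[v,u].round(4))
E
```

```text
408 190 [ 0.6572 -0.2037  0.0119]
302 223 [0.5363 0.1945 0.0111]
332 225 [ 0.5283  0.0822 -0.0008]
357 226 [ 0.5222 -0.0039  0.105 ]
333 248 [0.4459 0.0801 0.0898]
356 248 [0.4461 0.0006 0.1052]
240 240 [0.4753 0.4155 0.0583]
280 241 [0.4721 0.2627 0.1202]
240 255 [ 0.418   0.4294 -0.0042]
200 232 [0.5052 0.5772 0.0122]
460 231 [ 0.5027 -0.3759  0.0582]
370 150 [ 0.7792 -0.048   0.157 ]
```

View pics/topz.png

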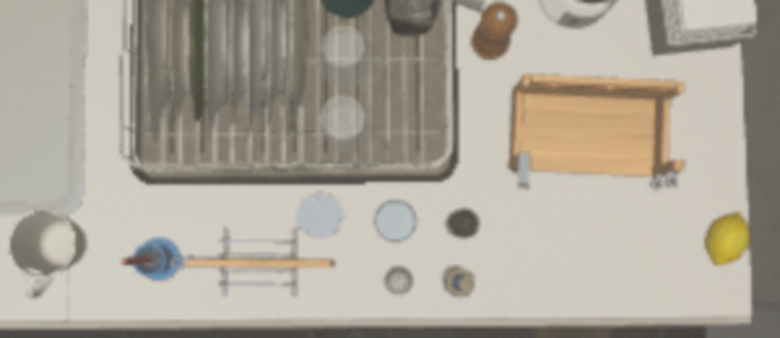

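View pics/scz.png

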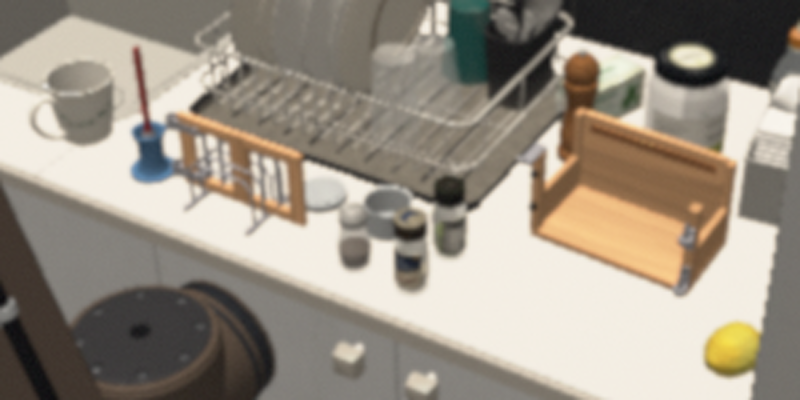

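Request:
play_rows:
  series:
    - [100,0.305,0.293,-0.108,-20.5]
    - [100,0.305,0.293,-0.108,-20.5]
    - [100,0.305,0.293,-0.108,-20.5]
    - [100,0.305,0.293,-0.108,-20.5]
    - [100,0.305,0.293,-0.108,-20.5]
    - [100,0.305,0.293,-0.108,-20.5]
    - [100,0.305,0.293,-0.108,-20.5]
    - [100,0.305,0.293,-0.108,-20.5]
    - [100,0.305,0.293,-0.108,-20.5]
    - [100,0.305,0.293,-0.108,-20.5]

```text
clock: 1.15
tool_pos: [0.421, 0.2475, 0.4019]
orientation: [-179.9, -0.1, -0.3]
force: [-0.0, 0.7, 0.3]
opening: 0.0873
```

```bash
cat > snap.py <<'E'
import sys; from h import *; from plant import *
n,name=sys.argv[1],sys.argv[2]
o=get_obs(); s=snapshot(n); s["obs"]=o; pickle.dump(s,open(name+".pkl","wb")); cv2.imwrite(f"pics/{name}.png",s["frame"][:,:,::-1])
print(o["clock"],o["tool_pos"].round(4),o["orientation"].round(2),o["joint_pos"].round(1),o["force"].round(2),round(o["opening"],4))
E
python3 snap.py wrist w1
```

```text
1.15 [0.421  0.2475 0.4019] [-1.7991e+02 -1.2000e-01 -2.6000e-01] [ 53.6  -0.7 -11.4   0.  -79.2  36.1] [-0.03  0.67  0.28] 0.0873
```

View pics/w1.png

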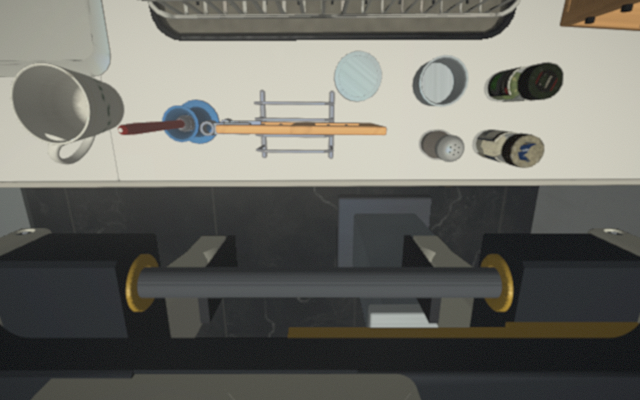

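The wrist view shows the holder at (190,122), the brush handle end at (122,129), the gate from (205,128) to (385,129), the lid at (358,75), the tin at (440,80), two jars at (540,80) and (523,149), and the shaker at (450,148).

Run:
```python
from h import *
s=pickle.load(open("w1.pkl","rb")); W=cloud(s,wristT(s["obs"],s)); f=s["frame"].astype(int)
Z=W[...,2]
print("counter",np.nanmedian(Z[160:175,240:600]), np.nanmedian(Z[50:60,230:300]))
def reg(u0,u1,v0,v1,z0,z1,extra=None):
    m=np.zeros(Z.shape,bool); m[v0:v1,u0:u1]=True; m&=(Z>z0)&(Z<z1)
    if extra is not None: m&=extra
    return W[m]
def circ(P):
    A=np.c_[2*P[:,:2],np.ones(len(P))]; c=np.linalg.lstsq(A,(P[:,:2]**2).sum(1),rcond=None)[0]
    return c[:2],np.sqrt(c[2]+c[:2]@c[:2])
def mec(P): return cv2.minEnclosingCircle(P[:,:2].astype(np.float32))
for n,r in dict(tin=(405,475,45,115,.036,.05),jar1=(480,575,55,110,.098,.115),jar2=(470,550,120,175,.098,.115),salt=(415,470,120,170,.083,.1),holder=(160,220,90,150,.058,.072)).items():
    P=reg(*r); print(n,len(P),P.mean(0).round(4),np.nanmedian(P[:,2]).round(4),mec(P),circ(P))
P=reg(205,400,110,150,.108,.13); print("gate top",len(P),P.min(0),P.max(0)); 
rect=cv2.minAreaRect(P[:,:2].astype(np.float32)); print(rect)
# PCA
c=P.mean(0); 
wood=(f[...,0]-f[...,2]>50)
P=reg(205,400,110,150,.108,.13,wood);c=P.mean(0);u,sv,vt=np.linalg.svd(P-c,full_matrices=False);print(len(P),c,vt[0],P[:,1].min(),P[:,1].max(), np.percentile(P[:,2],[5,50,95]))
# brush red
red=(f[...,0]-f[...,1]>40)&(f[...,0]-f[...,2]>30)&(f[...,0]<170)
P=reg(110,195,105,145,.07,.25,red);c=P.mean(0);u,sv,vt=np.linalg.svd(P-c,full_matrices=False);print("brush",len(P),c,vt[0],P[:,2].min(),P[:,2].max())
for z in np.arange(.08,.21,.02):
    q=P[(P[:,2]>z)&(P[:,2]<z+.02)]; print(z,len(q),q.mean(0).round(4) if len(q) else '')
```

```text
counter 7.439535899828043e-05 -4.050425095172838e-05
tin 536 [0.531  0.0795 0.0407] 0.0412 ((0.5291698575019836, 0.08413881063461304), 0.03230026736855507) (array([0.52901382, 0.08471092]), np.float64(0.029894211783254125))
jar1 1157 [ 0.5239 -0.0059  0.1048] 0.1051 ((0.5236416459083557, -0.007800125516951084), 0.020987749099731445) (array([ 0.52378442, -0.00653014]), np.float64(0.01464949021613173))
jar2 991 [0.4454 0.0014 0.1048] 0.1051 ((0.44530269503593445, -0.0005046729347668588), 0.020782221108675003) (array([0.4452096 , 0.00080353]), np.float64(0.014695602350184364))
salt 433 [0.4459 0.0821 0.0874] 0.0877 ((0.4456719160079956, 0.08070031553506851), 0.015118409879505634) (array([0.4456055 , 0.08138899]), np.float64(0.0102599609379168))
holder 608 [0.4776 0.4264 0.064 ] 0.0648 ((0.47714826464653015, 0.426395058631897), 0.023559436202049255) (array([0.47712937, 0.42644725]), np.float64(0.01841623656286629))
gate top 1602 [0.46611391 0.17171005 0.10800692] [0.48112321 0.37971401 0.12036909]
((0.47347405552864075, 0.2757140100002289), (0.20803911983966827, 0.014757205732166767), 89.85096740722656)
1494 [0.47185716 0.26687009 0.11751525] [-0.01297892 -0.99991416 -0.00179313] 0.17187538513502681 0.3651063824491733 [0.11585258 0.11763128 0.11913472]
brush 47 [0.47675651 0.42436907 0.19399819] [-0.96689472  0.0316268  -0.2532081 ] 0.19145883493447813 0.19655806598042702
0.08 0 
0.1 0 
0.12000000000000001 0 
0.14 0 
0.16000000000000003 0 
0.18000000000000002 47 [0.4768 0.4244 0.194 ]
0.2 0
```

Request:
play_rows:
  series:
    - [100,0.055,-0.1775,0.05,45]
    - [100,0.055,-0.1775,0.1,89.7]
    - [100,0.055,-0.1775,0.1,89.7]
    - [100,0.055,-0.1775,0.1,89.7]
    - [100,0.055,-0.1775,0.1,89.7]
    - [100,0.055,-0.1775,0.1,89.7]
    - [100,0.055,-0.1775,0.1,89.7]
    - [100,0.055,-0.1775,0.1,89.7]
    - [100,0.055,-0.1775,0.1,89.7]
    - [100,0.055,-0.1775,0.1,89.7]

```text
clock: 2.2
tool_pos: [0.474, 0.4289, 0.2991]
orientation: [179.9, -0.1, -86.3]
force: [-0.2, -0.3, -1.2]
opening: 0.0876
```

```bash
cat >> h.py <<'E'
def to(o,xyz,yaw):
    """rel move for TCP target"""
    Rm,p=tool(o); d=Rm.T@(np.array(xyz)-p); sp=(o["orientation"][2]-yaw+180)%360-180
    return d.round(4),round(sp,2)
E
cat > goto.py <<'E'
import sys; from h import *; from plant import *
a=[float(v) for v in sys.argv[1:]]; o=get_obs(); print(o["clock"],o["tool_pos"].round(4),o["orientation"].round(2),o["joint_pos"].round(1),o["force"].round(2),round(o["opening"],4)); print(to(o,a[:3],a[3]))
E
python3 goto.py 0.477 0.425 0.2 -90; python3 snap.py wrist w2
```

```text
2.2 [0.474  0.4289 0.2991] [ 1.7994e+02 -6.0000e-02 -8.6300e+01] [ 59.6  17.   -3.5  -0.  -69.6 -55.9] [-0.23 -0.3  -1.15] 0.0876
(array([ 0.0039, -0.0028,  0.0991]), np.float64(3.7))
2.2 [0.474  0.4289 0.2991] [ 1.7994e+02 -6.0000e-02 -8.6300e+01] [ 59.6  17.   -3.5  -0.  -69.6 -55.9] [-0.23 -0.3  -1.15] 0.0876
```

View pics/w2.png

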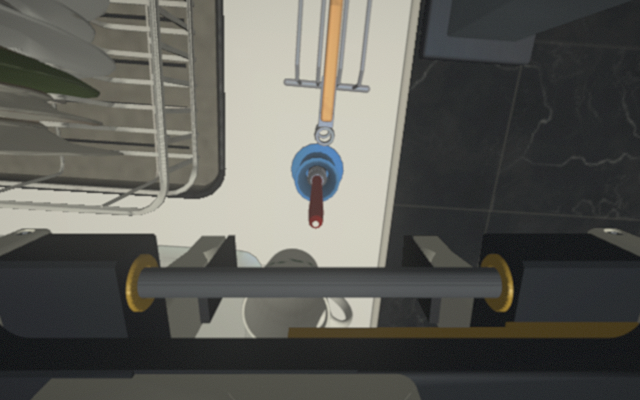

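The brush handle runs from (316,225) at its end to (317,175) in the holder mouth; the upper hinge barrel of the gate is at (324,132).

```bash
python3 - <<'E'
from h import *
s=pickle.load(open("w2.pkl","rb")); W=cloud(s,wristT(s["obs"],s)); f=s["frame"].astype(int)
red=(f[...,0]-f[...,1]>40)&(f[...,0]-f[...,2]>30)
m=np.zeros(red.shape,bool);m[170:232,300:332]=True;m&=red
P=W[m]
for z in np.arange(.06,.21,.02):
    q=P[(P[:,2]>z)&(P[:,2]<z+.02)]; print(z.round(2),len(q),q.mean(0).round(4) if len(q) else '')
m=np.zeros(red.shape,bool);m[118:146,310:340]=True
P=W[m];P=P[(P[:,2]>.09)&(f[m][:,0]-f[m][:,2]<30)];print(len(P),P.mean(0),P.min(0),P.max(0),cv2.minEnclosingCircle(P[:,:2].astype(np.float32)))
E
python3 - <<'E'
import cv2
a=cv2.imread("pics/w2.png")[0:240,240:420];cv2.imwrite("pics/w2z.png",cv2.resize(a,None,fx=2.5,fy=2.5,interpolation=cv2.INTER_CUBIC))
E
```

```text
0.06 0 
0.08 0 
0.1 0 
0.12 0 
0.14 0 
0.16 0 
0.18 88 [0.4766 0.4251 0.1939]
0.2 0 
314 [0.47292384 0.3749958  0.10600951] [0.46386925 0.36322486 0.09077651] [0.48201666 0.38641214 0.10962564] ((0.47233960032463074, 0.37410783767700195), 0.012455036863684654)
```

View pics/w2z.png

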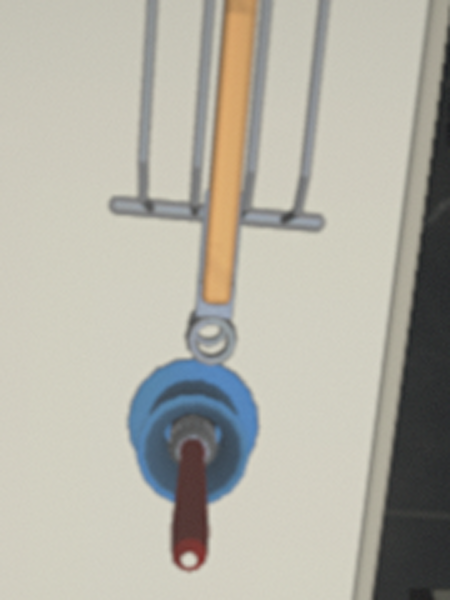

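Request:
play_rows:
  series:
    - [100,0.004,-0.003,0.01,3.7]
    - [100,0.004,-0.003,0.04,3.7]
    - [100,0.004,-0.003,0.08,3.7]
    - [100,0.004,-0.003,0.099,3.7]
    - [100,0.004,-0.003,0.099,3.7]
    - [100,0.004,-0.003,0.099,3.7]

```text
clock: 2.85
tool_pos: [0.4781, 0.4248, 0.2013]
orientation: [-180.0, -0.0, -89.6]
force: [-0.8, 0.0, 1.5]
opening: 0.0875
```

```bash
python3 goto.py 0.4767 0.4252 0.2 -90
```

```text
2.85 [0.4781 0.4248 0.2013] [-1.800e+02 -5.000e-02 -8.955e+01] [ 59.1  21.2 -10.9   0.  -58.  -58.7] [-0.82  0.01  1.46] 0.0875
(array([-0.0004,  0.0014,  0.0013]), np.float64(0.45))
```

Close the jaws (half a second is plenty), then lift.

Request:
play_rows:
  series:
    - [40,0,0.0012,0.001,0.3]
    - [15,0,0.0012,0.001,0.3]
    - [0,0,0.0012,0.001,0.3]
    - [0,0,0.0012,0.001,0.3]
    - [0,0,0.0012,0.001,0.3]
    - [0,0,0.0012,0.001,0.3]
    - [0,0,0.0012,0.001,0.3]
    - [0,0,0.0012,0.001,0.3]
    - [0,0,0.0012,0.001,0.3]

```text
clock: 3.75
tool_pos: [0.477, 0.4242, 0.2001]
orientation: [180.0, -0.0, -90.0]
force: [0.4, 0.3, 0.4]
opening: 0.0213
```

Request:
play_rows:
  series:
    - [0,0,0,0,0]
    - [0,0,0,0,0]
    - [0,0,0,0,0]
    - [0,0,0,0,0]

```text
clock: 4.15
tool_pos: [0.477, 0.4242, 0.2001]
orientation: [180.0, -0.0, -90.0]
force: [-0.4, -0.2, -1.1]
opening: 0.009
```

Request:
play_rows:
  series:
    - [0,0,0,-0.02,0]
    - [0,0,0,-0.05,0]
    - [0,0,0,-0.09,0]
    - [0,0,0,-0.13,0]
    - [0,0,0,-0.15,0]
    - [0,0,0,-0.15,0]
    - [0,0,0,-0.15,0]

```text
clock: 4.85
tool_pos: [0.4768, 0.4241, 0.3502]
orientation: [180.0, 0.0, -90.0]
force: [-0.5, -0.1, -0.6]
opening: 0.0095
```

```bash
python3 goto.py 0.529 0.0845 0.352 -90; python3 snap.py wrist w3;python3 snap.py scene s3
```

```text
4.85 [0.4768 0.4241 0.3502] [ 1.7999e+02  4.0000e-02 -9.0010e+01] [ 59.1  15.4   0.9  -0.  -75.5 -59.1] [-0.46 -0.08 -0.64] 0.0095
(array([ 0.3396, -0.0523, -0.0021]), np.float64(-0.01))
4.85 [0.4768 0.4241 0.3502] [ 1.7999e+02  4.0000e-02 -9.0010e+01] [ 59.1  15.4   0.9  -0.  -75.5 -59.1] [-0.46 -0.08 -0.64] 0.0095
4.9 [0.4766 0.4239 0.3492] [ 1.7993e+02 -4.0000e-02 -9.0010e+01] [ 59.1  15.4   0.8  -0.  -75.5 -59.1] [-0.13 -1.07 -0.85] 0.0091
```

View pics/w3.png

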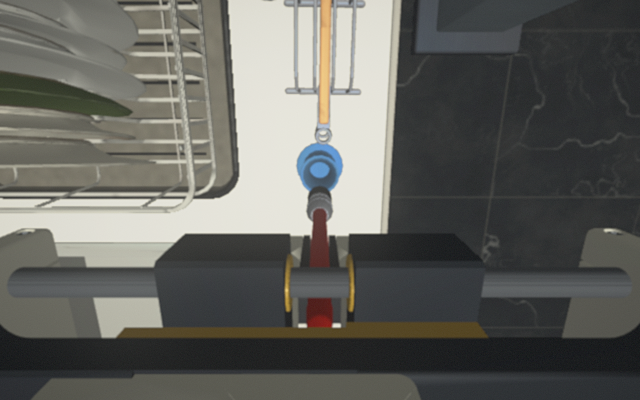

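View pics/s3.png

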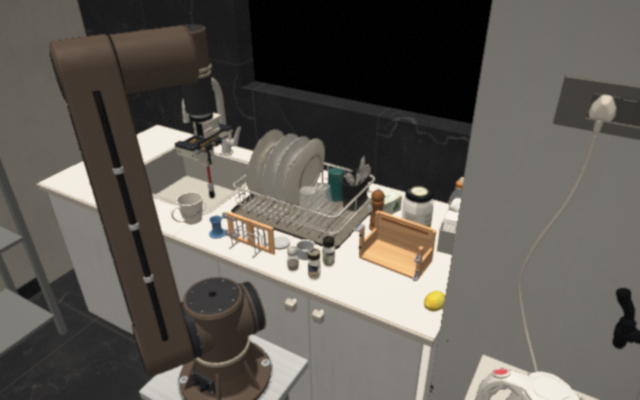

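The brush is held straight: ferrule at (320,207), bristles at (320,193) in the wrist view. Next I'll move over the tin.

Request:
play_rows:
  series:
    - [0,0.03,-0.005,0,0]
    - [0,0.075,-0.012,0,0]
    - [0,0.12,-0.019,0,0]
    - [0,0.165,-0.026,0,0]
    - [0,0.21,-0.033,0,0]
    - [0,0.255,-0.04,0,0]
    - [0,0.295,-0.046,0,0]
    - [0,0.325,-0.05,0,0]
    - [0,0.3396,-0.0523,0,0]
    - [0,0.3396,-0.0523,0,0]

```text
clock: 5.95
tool_pos: [0.5291, 0.083, 0.3493]
orientation: [179.9, -0.0, -90.1]
force: [0.7, -0.3, -1.2]
opening: 0.0094
```

```bash
python3 snap.py wrist w4;python3 snap.py top t4
python3 - <<'E'
from h import *
s=pickle.load(open("t4.pkl","rb"));a=s["frame"][190:265,290:390,::-1];cv2.imwrite("pics/t4z.png",cv2.resize(a,None,fx=6,fy=6,interpolation=cv2.INTER_CUBIC))
# brush line in wrist
w=pickle.load(open("w4.pkl","rb"));T=wristT(w["obs"],w)
W=cloud(w,T)
b=w["frame"].astype(int)
for v in range(180,232,6):
    r=W[v,300:342]; m=r[:,2]>.15
    print(v,m.sum(), r[m].mean(0).round(4) if m.any() else '')
Rm,p=tool(w["obs"]);print(proj(w,[p+Rm@np.array([0,0,L]) for L in (.1,.136,.16,.194)],np.linalg.inv(T)))
E
```

```text
5.95 [0.5291 0.083  0.3493] [ 1.7992e+02 -4.0000e-02 -9.0130e+01] [ 29.9   5.5 -11.6  -0.  -73.  -30. ] [ 0.69 -0.31 -1.19] 0.0094
6.0 [0.5292 0.0841 0.3494] [ 1.7993e+02 -3.0000e-02 -9.0090e+01] [ 30.    5.5 -11.5  -0.  -73.  -30.1] [-0.67  0.52 -0.88] 0.0092
180 0 
186 7 [0.529  0.0752 0.1661]
192 22 [0.5288 0.0771 0.18  ]
198 24 [0.5289 0.0774 0.1976]
204 26 [0.5289 0.0793 0.2077]
210 28 [0.5289 0.0825 0.2126]
216 24 [0.5289 0.0846 0.2201]
222 14 [0.529  0.0818 0.241 ]
228 15 [0.5287 0.0817 0.2522]
[[319.56920098 228.21132719]
 [319.47756132 210.86319682]
 [319.42988632 201.8379314 ]
 [319.37509908 191.4662625 ]]
```

View pics/w4.png

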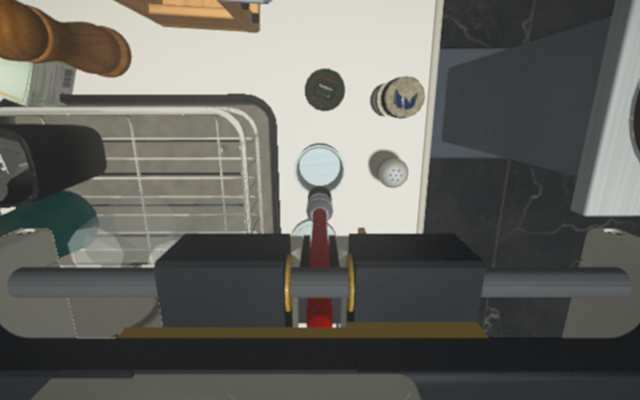

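View pics/t4z.png

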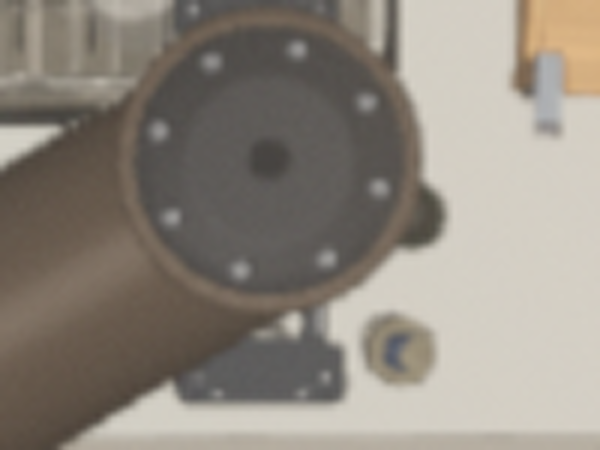

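Request:
play_rows:
  series:
    - [0,0,0,0.03,0]
    - [0,0,0,0.07,0]
    - [0,0,0,0.11,0]
    - [0,0,0,0.13,0]
    - [0,0,0,0.14,0]
    - [0,0,0,0.14,0]
    - [0,0,0,0.14,0]
    - [0,0,0,0.14,0]
    - [0,0,0,0.14,0]
    - [0,0,0,0.14,0]

```text
clock: 7.05
tool_pos: [0.5295, 0.0847, 0.211]
orientation: [-179.9, 0.0, -90.0]
force: [0.5, 0.1, 0.4]
opening: 0.0099
```

```bash
python3 snap.py wrist w5
```

```text
7.05 [0.5295 0.0847 0.211 ] [-1.7992e+02  4.0000e-02 -9.0000e+01] [ 30.   11.5 -23.4   0.  -55.1 -30.1] [0.49 0.05 0.37] 0.0099
```

View pics/w5.png

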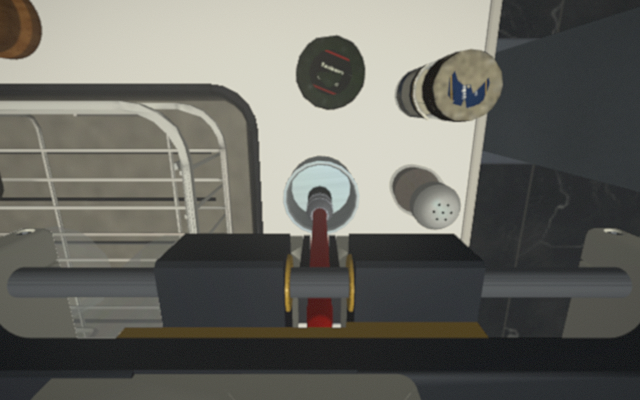

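The bristles are inside the tin, at (320,195).

Request:
play_rows:
  series:
    - [0,0,0,-0.04,0]
    - [0,0,0,-0.09,0]
    - [0,0,0,-0.13,0]
    - [0,0.02,-0.003,-0.15,0]
    - [0,0.06,-0.01,-0.16,0]
    - [0,0.11,-0.018,-0.16,0]
    - [0,0.16,-0.025,-0.16,0]
    - [0,0.21,-0.033,-0.16,0]
    - [0,0.25,-0.04,-0.16,0]
    - [0,0.25,-0.04,-0.16,0]

```text
clock: 8.1
tool_pos: [0.5693, -0.1698, 0.3697]
orientation: [179.9, -0.0, -90.3]
force: [-0.6, 0.3, -0.9]
opening: 0.0092
```

```bash
python3 snap.py wrist w6
```

```text
8.1 [ 0.5693 -0.1698  0.3697] [ 1.7994e+02 -5.0000e-02 -9.0270e+01] [  2.3  10.7  -2.8   0.  -76.6  -2.5] [-0.57  0.32 -0.85] 0.0092
```

View pics/w6.png

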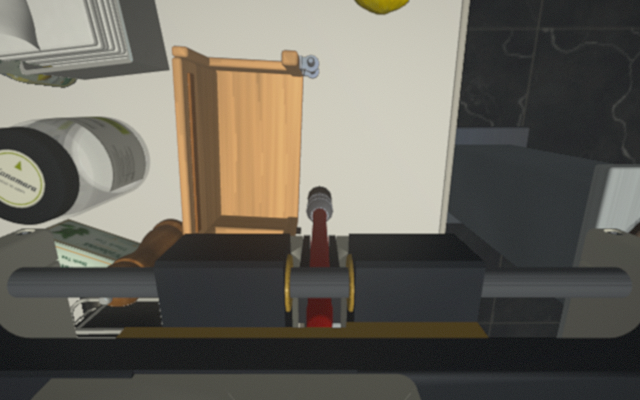

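The rack spans about (175–305, 48–235); the hinge brackets and pins are at (311,65).

Run:
```python
from h import *
w=pickle.load(open("w6.pkl","rb"));W=cloud(w,wristT(w["obs"],w))
a=w["frame"][40:90,270:340,::-1];cv2.imwrite("pics/w6z.png",cv2.resize(a,None,fx=10,fy=10,interpolation=cv2.INTER_CUBIC))
np.set_printoptions(linewidth=250)
print((W[52:82:1,298:324,2]*1000).round(0).astype(int))
m=np.zeros(W.shape[:2],bool);m[85:215,215:300]=True
F=W[m&(abs(W[...,2]-.014)<.006)]
print("floor",len(F),np.median(F[:,2]),cv2.minAreaRect(F[:,:2].astype(np.float32)))
m[:]=False;m[48:232,165:225]=True
B=W[m&(W[...,2]>.122)&(W[...,2]<.14)];print("back top",len(B),cv2.minAreaRect(B[:,:2].astype(np.float32)),B.min(0),B.max(0))
```

```text
[[ -1  -1   1   0   0   0  -2   1   0   1   0   0   0   0   0   1   1  -1  -1  -1  -1   1  -1   0  -1  -2]
 [119   2   0   0   0   1  -1  -2   0   1   0   0  -1   0   1  -1   1  -1   0   1   0   1   1  -1   1   0]
 [125   2  -1   0  -1   1   1   0   1   0   0   0   0  95  95   0   1   1   0   2   0   0  -1   0   0  -2]
 [125  -1 102 102  -1   0   0   0  -1   0  96  97  95  96  97  95  95  95   0   2  -1   0  -1   0  -1   0]
 [124 109 103 103  98  95  95   0  95  97  95  97  96  96  96  96  96  95  96   1   1   1  -1  -1   0   1]
 [122 109 103 101  97  96  97  97  96  97  97 113 117 117 112 111  96  95  96  96   1   0   1   0   0  -1]
 [123 109 102 102  95  96  95  97  94  96 113  98  95  96  96 116  97  96  96  96  -1   0   0  -1   0   1]
 [122 108 103 101  96  95  97  97  98  96 115  94  96  95  95 117 114  96  97  96  96   0  -2   1   0  -1]
 [122 107 102 102  94  97  97  97  96 111 116  97  96  97  97 118 112  96  95  97  97   1   0  -1  -2   1]
 [122 107 101 103  95  95  94  97  96 111 115  97  96  97  96 116 112  98  95  96  95   1  -1  -2   0   0]
 [121 106 102 103  97  97  98 
[... 1747 characters left out ...]
   1   3   0  -2   0   1  -1   0   1  -1]
 [ 14  14  13  14  13  10   1   0  -1   1  -2   1   1   0   0   0   1   0   0   1   0   1   0  -3   1   0]
 [ 13  13  13  16  13  12   1   1   3   0   0   0   1   0  -1   1   1  -2   1  -1   1   0   1   0   0   0]
 [ 15  16  14  15  14  11  -1   0  -2   0   0   0   0   0   1   0   1  -1  -1   0   1   0  -2   0   0  -1]]
floor 10444 0.013986638253941475 ((0.6528878808021545, -0.18394735455513), (0.17925702035427094, 0.11265633255243301), 88.55685424804688)
back top 2210 ((0.7072702646255493, -0.20621570944786072), (0.18685875833034515, 0.015484217554330826), 85.52606201171875) [ 0.69255522 -0.29882638  0.12200333] [ 0.71836216 -0.11263923  0.13199636]
```

View pics/w6z.png

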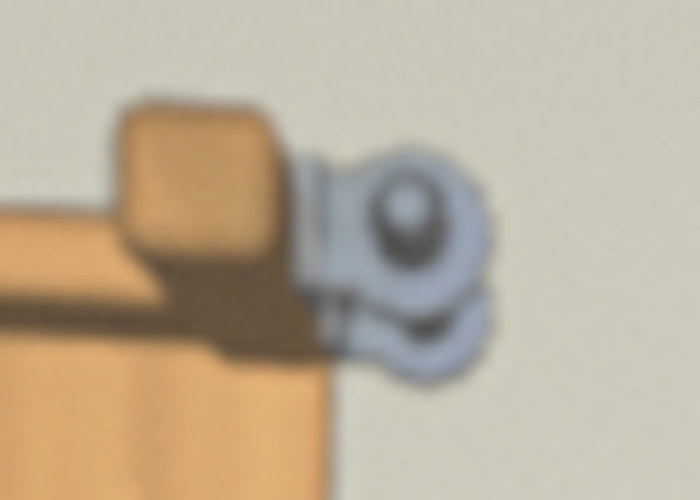

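```bash
cat > pin.py <<'E'
import sys
from h import *
from scipy.optimize import minimize
w=pickle.load(open(sys.argv[1]+".pkl","rb"));T=wristT(w["obs"],w);W=cloud(w,T)
u0,u1,v0,v1=map(int,sys.argv[2:6])
def ray(u,v,z):
    K=w["mtx"];d=T[:3,:3]@np.array([(u-K[0,2])/K[0,0],-(v-K[1,2])/K[1,1],-1]);return T[:3,3]+d*(z-T[2,3])/d[2]
m=np.zeros(W.shape[:2],bool);m[v0:v1,u0:u1]=True
for zl,zh,n in ((.093,.099,'up'),(.0195,.0245,'low')):
    P=W[m&(W[...,2]>zl)&(W[...,2]<zh)]
    # far (front, -x) side points: fit circle r=8.5 covering: silhouette extreme in each angle
    x0=P[:,0].min()
    h=cv2.convexHull(P[:,:2].astype(np.float32))[:,0]
    h=h[h[:,0]<x0+.012]
    f=lambda c:np.sum((np.hypot(h[:,0]-c[0],h[:,1]-c[1])-.0082)**2)
    r=minimize(f,[x0+.0085,P[P[:,0]<x0+.008,1].mean()],method='Nelder-Mead');print(n,len(P),len(h),r.x.round(4),np.sqrt(r.fun/len(h)).round(4),P.min(0).round(4),P.max(0).round(4))
P=W[m&(W[...,2]>.111)&(W[...,2]<.12)];print("tip ring",len(P),P.mean(0).round(4),((P.min(0)+P.max(0))/2).round(4))
E
python3 pin.py w6 302 322 52 82
python3 - <<'E'
from h import *
w=pickle.load(open("w6.pkl","rb"));W=cloud(w,wristT(w["obs"],w))
# back panel front-edge line & front floor edge angle
P=[]
for v in range(90,200):   # front floor edge: last col where z>.008
    c=[u for u in range(280,330) if .010<W[v,u,2]<.018]
    if c: P.append(W[v,max(c)])
P=np.array(P);k=np.polyfit(P[:,1],P[:,0],1);print("front edge",k, "yaw",-np.degrees(np.arctan(k[0])), P[:,1].min(),P[:,1].max())
P=[]
for v in range(75,200):
    c=[u for u in range(165,230) if W[v,u,2]>.125]
    if c: P.append(W[v,max(c)])
P=np.array(P);k=np.polyfit(P[:,1],P[:,0],1);print("back edge",k,"yaw",-np.degrees(np.arctan(k[0])))
E
```

```text
up 205 12 [ 0.577  -0.2889] 0.0002 [ 0.5688 -0.2973  0.094 ] [ 0.5867 -0.2807  0.0985]
low 77 10 [ 0.5771 -0.2891] 0.0003 [ 0.5687 -0.2917  0.0196] [ 0.5902 -0.2811  0.0245]
tip ring 34 [ 0.5769 -0.2882  0.1141] [ 0.5773 -0.2887  0.1146]
front edge [0.05739966 0.60598519] yaw -3.2851537121959042 -0.2659711233300828 -0.11780285730518153
back edge [0.0564389  0.71549717] yaw -3.2302839621662476
```

Request:
play_rows:
  series:
    - [0,0.02,0.02,0,-0.2]
    - [0,0.06,0.035,0,-0.2]
    - [0,0.1,0.0385,0,-0.2]
    - [0,0.119,0.0385,0.01,-0.2]
    - [0,0.119,0.0385,0.04,-0.2]
    - [0,0.119,0.0385,0.08,-0.2]
    - [0,0.119,0.0385,0.12,-0.2]
    - [0,0.119,0.0385,0.145,-0.2]
    - [0,0.119,0.0385,0.15,-0.2]
    - [0,0.119,0.0385,0.15,-0.2]

```text
clock: 9.15
tool_pos: [0.5309, -0.2839, 0.2202]
orientation: [179.9, -0.0, -89.7]
force: [0.5, -0.0, 1.0]
opening: 0.0096
```

```bash
python3 goto.py 0.564 -0.289 0.2205 -90; python3 snap.py wrist w7; python3 snap.py scene s7
python3 - <<'E'
import cv2
a=cv2.imread("pics/s7.png")[200:320,340:480];cv2.imwrite("pics/s7z.png",cv2.resize(a,None,fx=5,fy=5,interpolation=cv2.INTER_CUBIC))
E
```

```text
9.15 [ 0.5309 -0.2839  0.2202] [ 1.7995e+02 -1.0000e-02 -8.9750e+01] [ -9.5  16.9 -14.5   0.  -58.6   9.8] [ 0.49 -0.05  1.  ] 0.0096
(array([ 0.0053, -0.033 , -0.0003]), np.float64(0.25))
9.15 [ 0.5309 -0.2839  0.2202] [ 1.7995e+02 -1.0000e-02 -8.9750e+01] [ -9.5  16.9 -14.5   0.  -58.6   9.8] [ 0.49 -0.05  1.  ] 0.0096
9.2 [ 0.5316 -0.2842  0.2215] [-1.7993e+02 -4.0000e-02 -8.9740e+01] [ -9.6  16.9 -14.4   0.  -58.6   9.8] [1.08 0.55 0.66] 0.0097
```

View pics/w7.png

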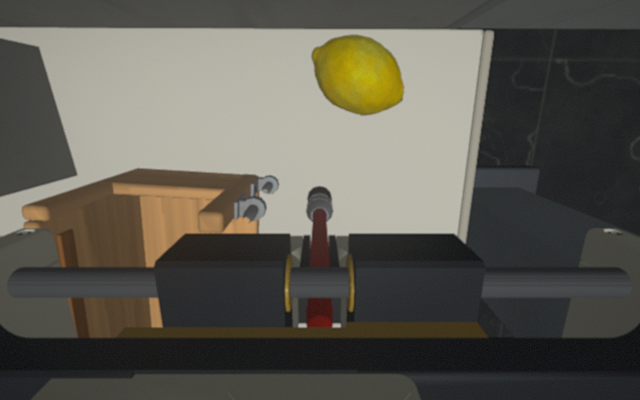

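View pics/s7z.png

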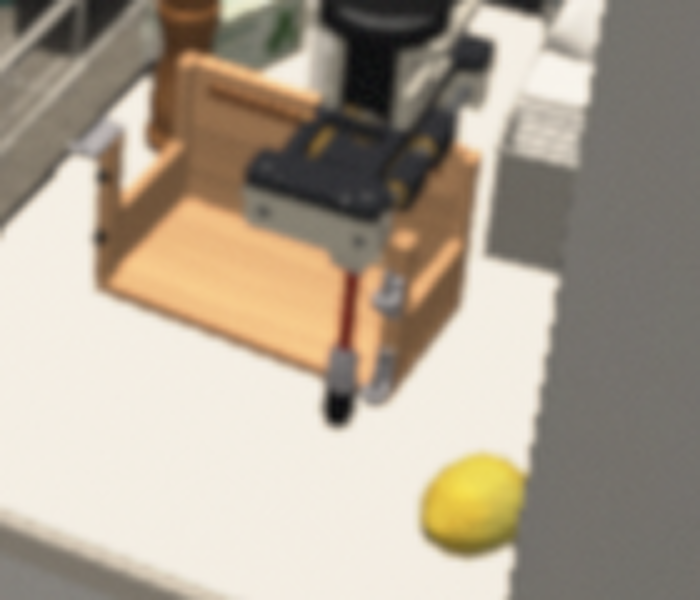

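The brush is at (319,200), just in front of the brackets at (266,185) and (252,208). Creeping in.

Request:
play_rows:
  series:
    - [0,0.005,-0.01,0,0.2]
    - [0,0.005,-0.02,0,0.2]
    - [0,0.005,-0.027,0,0.2]
    - [0,0.005,-0.03,0,0.2]
    - [0,0.005,-0.032,0,0.2]
    - [0,0.005,-0.034,0,0.2]
    - [0,0.005,-0.034,0,0.2]
    - [0,0.005,-0.034,0,0.2]

```text
clock: 10.05
tool_pos: [0.5643, -0.2892, 0.22]
orientation: [179.9, 0.0, -90.0]
force: [-1.0, 0.5, 0.3]
opening: 0.0093
```

```bash
python3 goto.py 0.564 -0.289 0.2205 -90; python3 snap.py wrist w8
```

```text
10.05 [ 0.5643 -0.2892  0.22  ] [ 1.7995e+02  1.0000e-02 -9.0010e+01] [ -9.5  19.8 -10.3  -0.  -60.    9.5] [-0.97  0.45  0.26] 0.0093
(array([-0.0002,  0.0003, -0.0005]), np.float64(-0.01))
10.05 [ 0.5643 -0.2892  0.22  ] [ 1.7995e+02  1.0000e-02 -9.0010e+01] [ -9.5  19.8 -10.3  -0.  -60.    9.5] [-0.97  0.45  0.26] 0.0093
```

View pics/w8.png

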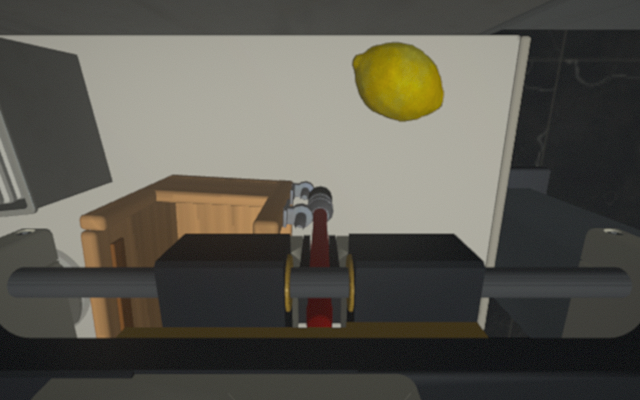

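The brush is right at the pin, but the force is within noise. Press a little further.

Request:
play_rows:
  series:
    - [0,0,-0.001,0,0]
    - [0,0,-0.002,0,0]
    - [0,0,-0.002,0,0]
    - [0,0,-0.002,0,0]

```text
clock: 10.5
tool_pos: [0.5654, -0.2893, 0.2199]
orientation: [179.8, 0.0, -90.0]
force: [-6.2, 0.3, 0.9]
opening: 0.0091
```

```bash
cat > f.py <<'E'
from plant import *
for i in range(1): o=get_obs();print(o["tool_pos"].round(4),o["force"].round(2),o["moment"].round(3),o["tau"].round(2))
E
python3 f.py
```

```text
[ 0.5654 -0.2893  0.2199] [-6.17  0.34  0.92] [0.165 2.467 0.021] [ 1.530e+00 -5.469e+01  3.026e+01  6.450e+00  2.570e+00 -1.000e-02]
```

Contact of 6 N. Hold, then back off and lift.

Request:
play_rows:
  series:
    - [0,0,0,0,0]
    - [0,0,0,0,0]
    - [0,0,0,0,0]
    - [0,0,0,0,0]
    - [0,0,0,0,0]
    - [0,0,0,0,0]

```text
clock: 11.1
tool_pos: [0.5654, -0.2893, 0.2199]
orientation: [179.8, 0.0, -90.0]
force: [-6.0, 0.5, 1.9]
opening: 0.0097
```

Request:
play_rows:
  series:
    - [0,0,0.012,0,0]
    - [0,0,0.035,0,0]
    - [0,0,0.036,-0.04,0]
    - [0,0,0.036,-0.09,0]
    - [0,0,0.036,-0.13,0]
    - [0,0,0.036,-0.15,0]
    - [0,0,0.036,-0.15,0]

```text
clock: 11.8
tool_pos: [0.5318, -0.2898, 0.3748]
orientation: [-179.5, -0.1, -90.0]
force: [0.0, 0.1, -0.9]
opening: 0.009
```

```bash
python3 goto.py 0.529 0.16 0.37 -90; python3 snap.py wrist w9
```

```text
11.8 [ 0.5318 -0.2898  0.3748] [-1.795e+02 -1.400e-01 -8.999e+01] [-10.1  11.4  -1.2   0.1 -76.8  10.1] [ 0.03  0.12 -0.85] 0.009
(array([-0.4498,  0.0027,  0.0037]), np.float64(0.01))
11.8 [ 0.5318 -0.2898  0.3748] [-1.795e+02 -1.400e-01 -8.999e+01] [-10.1  11.4  -1.2   0.1 -76.8  10.1] [ 0.03  0.12 -0.85] 0.009
```

View pics/w9.png

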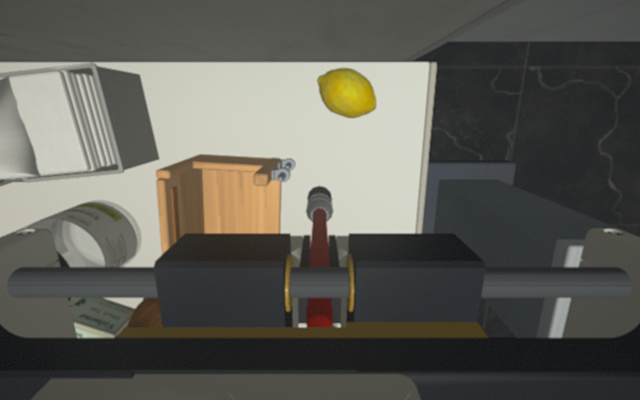

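Brush still straight at (320,198). Back towards the tin, stopping short of it so I can see where it stands.

Request:
play_rows:
  series:
    - [0,-0.03,0,0,0]
    - [0,-0.08,0,0,0]
    - [0,-0.13,0,0,0]
    - [0,-0.18,0,0,0]
    - [0,-0.23,0.001,0,0]
    - [0,-0.28,0.001,0,0]
    - [0,-0.33,0.002,0,0]
    - [0,-0.37,0.002,0,0]
    - [0,-0.4,0.002,0,0]
    - [0,-0.4,0.002,0,0]

```text
clock: 12.85
tool_pos: [0.5283, 0.1139, 0.3684]
orientation: [179.9, 0.0, -89.8]
force: [-0.4, -1.0, -0.7]
opening: 0.0095
```

```bash
python3 snap.py wrist w10
python3 - <<'E'
from h import *
w=pickle.load(open("w10.pkl","rb"));W=cloud(w,wristT(w["obs"],w))
m=(abs(W[...,0]-.53)<.07)&(abs(W[...,1]-.085)<.06)&(abs(W[...,2]-.042)<.004)
P=W[m];print(len(P),cv2.minEnclosingCircle(P[:,:2].astype(np.float32)))
E
```

```text
12.85 [0.5283 0.1139 0.3684] [ 1.7992e+02  1.0000e-02 -8.9800e+01] [ 32.9   5.4  -9.1  -0.1 -75.5 -32.7] [-0.35 -1.04 -0.71] 0.0095
522 ((0.5096264481544495, 0.07953636348247528), 0.051043782383203506)
```

View pics/w10.png

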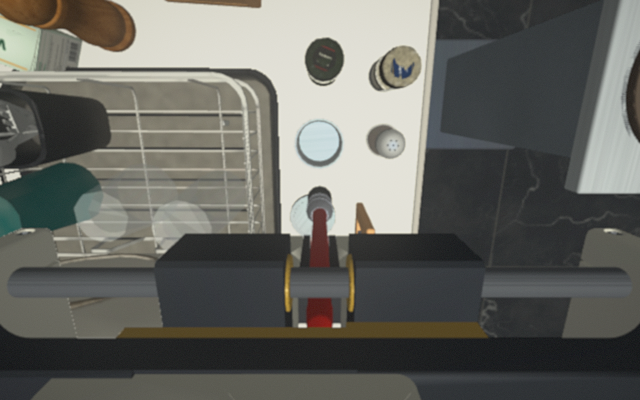

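The tin is at (319,143), and the brush is still straight at (320,198).

```bash
python3 - <<'E'
from h import *
w=pickle.load(open("w10.pkl","rb"));W=cloud(w,wristT(w["obs"],w))
m=np.zeros(W.shape[:2],bool);m[115:172,290:350]=True
m&=(abs(W[...,2]-.042)<.004)
P=W[m];print(len(P),cv2.minEnclosingCircle(P[:,:2].astype(np.float32)))
E
python3 goto.py 0.529 0.0845 0.21 -90
```

```text
479 ((0.5280467867851257, 0.08421804010868073), 0.03208143264055252)
12.9 [0.5282 0.1123 0.3686] [ 1.7991e+02 -2.0000e-02 -8.9840e+01] [ 32.8   5.4  -9.2  -0.  -75.5 -32.6] [ 0.33  0.28 -1.75] 0.0093
(array([ 0.0278, -0.0009,  0.1586]), np.float64(0.16))
```

Request:
play_rows:
  series:
    - [0,0.015,0,0,0]
    - [0,0.0275,0,0.02,0]
    - [0,0.0275,0,0.06,0]
    - [0,0.0275,0,0.11,0]
    - [0,0.0275,0,0.145,0]
    - [0,0.0275,0,0.158,0]
    - [0,0.0275,0,0.158,0]
    - [0,0.0275,0,0.158,0]
    - [0,0.0275,0,0.158,0]
    - [0,0.0275,0,0.158,0]

```text
clock: 13.9
tool_pos: [0.5295, 0.0835, 0.2139]
orientation: [-179.8, 0.1, -90.0]
force: [0.5, -0.7, -0.6]
opening: 0.0093
```

```bash
python3 snap.py wrist w11
```

```text
13.9 [0.5295 0.0835 0.2139] [-1.7984e+02  8.0000e-02 -9.0000e+01] [ 29.9  11.3 -23.2   0.  -55.3 -29.9] [ 0.49 -0.69 -0.61] 0.0093
```

View pics/w11.png

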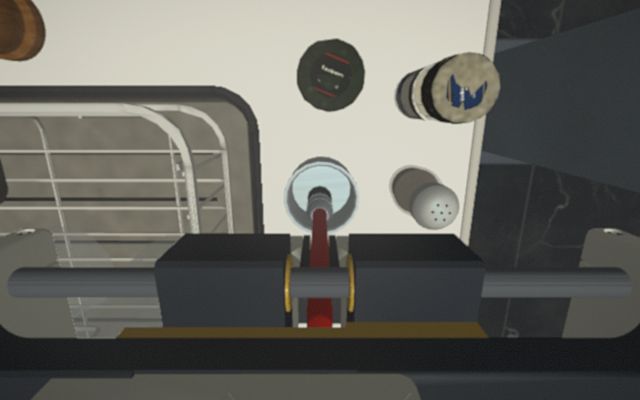

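In the tin again; a few mm deeper for margin, then up.

Request:
play_rows:
  series:
    - [0,0,0,0.006,0]
    - [0,0,0,0.006,0]
    - [0,0,0,0.006,0]
    - [0,0,0,0.006,0]
    - [0,0,0,-0.04,0]
    - [0,0,0,-0.09,0]
    - [0,0,0,-0.14,0]
    - [0,0.02,0,-0.16,0]
    - [0,0.06,0,-0.16,0]
    - [0,0.1,0,-0.16,0]

```text
clock: 14.95
tool_pos: [0.5288, -0.0173, 0.3733]
orientation: [-179.9, 0.0, -89.9]
force: [-0.1, 0.4, -1.1]
opening: 0.0096
```

```bash
python3 goto.py 0.53 -0.289 0.294 -90
```

```text
14.95 [ 0.5288 -0.0173  0.3733] [-1.7988e+02  5.0000e-02 -8.9890e+01] [ 19.4   4.1 -10.   -0.  -75.8 -19.3] [-0.12  0.41 -1.09] 0.0096
(array([ 0.2718, -0.0005,  0.0791]), np.float64(0.11))
```

Request:
play_rows:
  series:
    - [0,0.04,0,0,0]
    - [0,0.09,0,0,0]
    - [0,0.14,0,0,0]
    - [0,0.19,0,0,0]
    - [0,0.235,0,0.01,0]
    - [0,0.26,0,0.03,0]
    - [0,0.271,0,0.06,0]
    - [0,0.271,0,0.079,0]
    - [0,0.271,0,0.079,0]
    - [0,0.271,0,0.079,0]

```text
clock: 15.95
tool_pos: [0.529, -0.2879, 0.2937]
orientation: [180.0, -0.0, -90.0]
force: [0.2, 0.1, 0.0]
opening: 0.009
```

```bash
python3 goto.py 0.564 -0.289 0.294 -90; python3 snap.py wrist w12
```

```text
15.95 [ 0.529  -0.2879  0.2937] [ 1.7998e+02 -3.0000e-02 -8.9980e+01] [-10.   13.7  -8.8   0.  -67.5  10. ] [0.24 0.13 0.01] 0.009
(array([ 0.0011, -0.035 , -0.0003]), np.float64(0.02))
15.95 [ 0.529  -0.2879  0.2937] [ 1.7998e+02 -3.0000e-02 -8.9980e+01] [-10.   13.7  -8.8   0.  -67.5  10. ] [0.24 0.13 0.01] 0.009
```

View pics/w12.png

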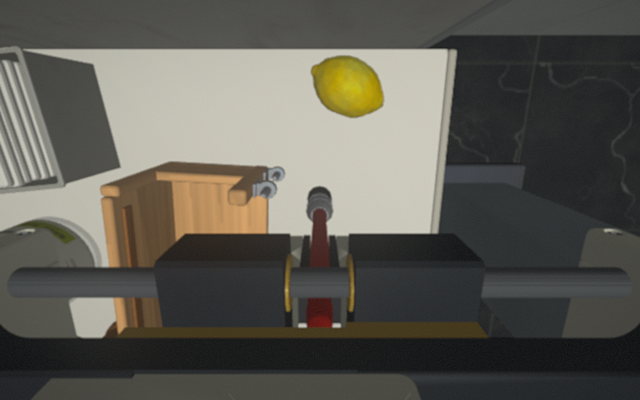

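Request:
play_rows:
  series:
    - [0,0.001,-0.012,0,0]
    - [0,0.001,-0.022,0,0]
    - [0,0.001,-0.03,0,0]
    - [0,0.001,-0.033,0,0]
    - [0,0.001,-0.035,0,0]
    - [0,0.001,-0.037,0,0]
    - [0,0.001,-0.037,0,0]
    - [0,0.001,-0.037,0,0]
    - [0,0.001,-0.037,0,0]
    - [0,0.001,-0.037,0,0]

```text
clock: 17.0
tool_pos: [0.5652, -0.2888, 0.293]
orientation: [179.9, 0.0, -90.0]
force: [-4.1, -0.5, -0.3]
opening: 0.0096
```

```bash
python3 f.py; python3 snap.py wrist w13
```

```text
[ 0.5652 -0.2888  0.293 ] [-4.15 -0.53 -0.26] [ 0.302  1.603 -0.017] [ 7.500e-01 -5.345e+01  3.154e+01  7.160e+00  1.750e+00 -1.000e-02]
17.0 [ 0.5652 -0.2888  0.293 ] [ 1.7995e+02  1.0000e-02 -9.0010e+01] [ -9.5  16.8  -4.6  -0.  -68.6   9.5] [-4.15 -0.53 -0.26] 0.0096
```

View pics/w13.png

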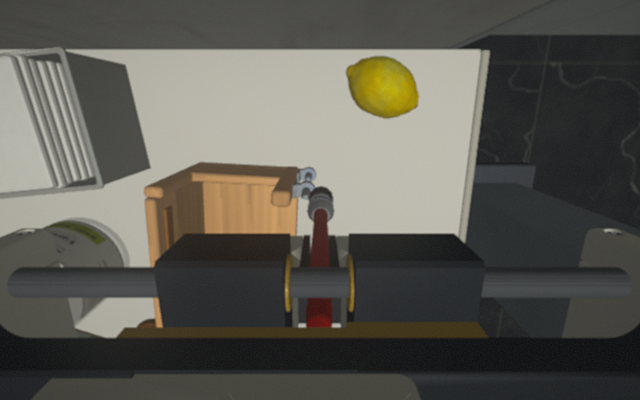

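The bristles press at 4 N on the upper pin, at (320,193). Hold, then retreat and head to the holder.

Request:
play_rows:
  series:
    - [0,0,0,0,0]
    - [0,0,0,0,0]
    - [0,0,0,0,0]
    - [0,0,0,0,0]
    - [0,0,0.012,0,0]
    - [0,0,0.035,0,0]
    - [0,0,0.036,-0.04,0]
    - [0,0,0.036,-0.07,0]
    - [0,0,0.036,-0.08,0]
    - [0,0,0.036,-0.08,0]

```text
clock: 18.05
tool_pos: [0.5306, -0.289, 0.3757]
orientation: [-179.6, -0.1, -90.0]
force: [-0.9, -0.2, -1.3]
opening: 0.0094
```

Request:
play_rows:
  series:
    - [0,-0.03,0,0,0]
    - [0,-0.08,0.005,0,0]
    - [0,-0.13,0.01,0,0]
    - [0,-0.18,0.015,0,0]
    - [0,-0.23,0.02,0,0]
    - [0,-0.28,0.025,0,0]
    - [0,-0.33,0.03,0,0]
    - [0,-0.38,0.035,0,0]
    - [0,-0.43,0.04,0,0]
    - [0,-0.46,0.045,0,0]

```text
clock: 19.05
tool_pos: [0.4839, 0.1742, 0.3717]
orientation: [180.0, 0.0, -89.9]
force: [-0.0, -0.1, -0.4]
opening: 0.0092
```

```bash
python3 goto.py 0.477 0.4255 0.35 -90
```

```text
19.05 [0.4839 0.1742 0.3717] [ 1.7996e+02  2.0000e-02 -8.9910e+01] [ 41.7   2.7 -11.7  -0.  -75.6 -41.6] [-0.01 -0.07 -0.43] 0.0092
(array([-0.2513,  0.0065,  0.0218]), np.float64(0.09))
```

Request:
play_rows:
  series:
    - [0,-0.04,0.001,0,0]
    - [0,-0.09,0.002,0,0]
    - [0,-0.14,0.003,0,0]
    - [0,-0.19,0.005,0,0]
    - [0,-0.23,0.006,0,0]
    - [0,-0.251,0.0065,0.005,0]
    - [0,-0.251,0.0065,0.02,0]
    - [0,-0.251,0.0065,0.02,0]

```text
clock: 19.85
tool_pos: [0.4773, 0.4221, 0.3492]
orientation: [179.8, -0.2, -90.0]
force: [-0.7, -0.6, -0.8]
opening: 0.0093
```

```bash
python3 goto.py 0.477 0.4255 0.205 -90;  python3 snap.py wrist w14
python3 - <<'E'
from h import *
w=pickle.load(open("w14.pkl","rb"));W=cloud(w,wristT(w["obs"],w));f=w["frame"].astype(int)
blue=(f[...,2]-f[...,0]>60)
P=W[blue&(W[...,2]>.058)&(W[...,2]<.072)];print(len(P),cv2.minEnclosingCircle(P[:,:2].astype(np.float32)))
E
```

```text
19.85 [0.4773 0.4221 0.3492] [179.78  -0.22 -89.97] [ 59.   15.5   0.9  -0.1 -75.7 -58.9] [-0.66 -0.61 -0.77] 0.0093
(array([-0.0039, -0.0003,  0.1442]), np.float64(0.03))
19.85 [0.4773 0.4221 0.3492] [179.78  -0.22 -89.97] [ 59.   15.5   0.9  -0.1 -75.7 -58.9] [-0.66 -0.61 -0.77] 0.0093
283 ((0.47612106800079346, 0.42603322863578796), 0.023242797702550888)
```

View pics/w14.png

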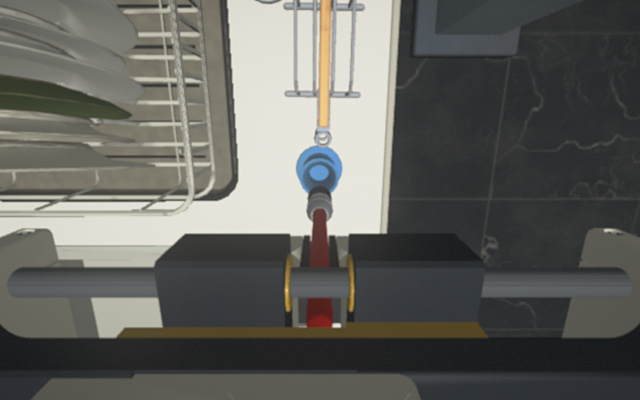

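Brush above the holder mouth at (319,168). Lower it in.

Request:
play_rows:
  series:
    - [0,-0.002,0,0.03,0]
    - [0,-0.002,0,0.07,0]
    - [0,-0.002,0,0.1,0]
    - [0,-0.002,0,0.12,0]
    - [0,-0.002,0,0.135,0]
    - [0,-0.002,0,0.145,0]
    - [0,-0.002,0,0.146,0]
    - [0,-0.002,0,0.146,0]

```text
clock: 20.7
tool_pos: [0.4787, 0.4241, 0.2079]
orientation: [-180.0, 0.0, -90.0]
force: [-1.0, -0.1, 0.4]
opening: 0.0093
```

```bash
python3 goto.py 0.477 0.4255 0.2005 -90;  python3 snap.py wrist w15
```

```text
20.7 [0.4787 0.4241 0.2079] [-1.7996e+02  3.0000e-02 -9.0010e+01] [ 59.   20.8 -10.5   0.  -58.6 -59. ] [-0.97 -0.08  0.38] 0.0093
(array([-0.0013,  0.0017,  0.0074]), np.float64(-0.01))
20.7 [0.4787 0.4241 0.2079] [-1.7996e+02  3.0000e-02 -9.0010e+01] [ 59.   20.8 -10.5   0.  -58.6 -59. ] [-0.97 -0.08  0.38] 0.0093
```

View pics/w15.png

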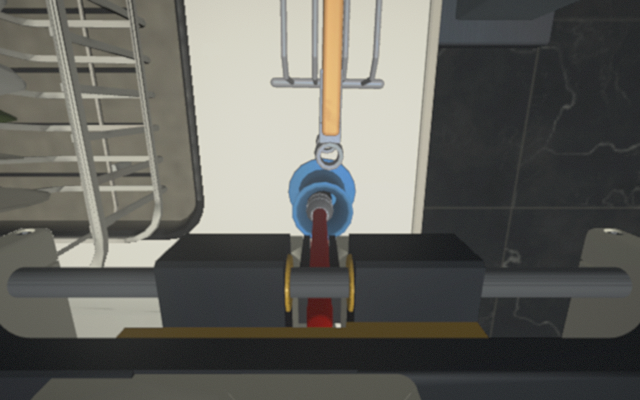

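The brush is in the bore, ferrule at (319,205). Set it down the last millimetres and open.

Request:
play_rows:
  series:
    - [0,-0.001,0.0015,0.004,0]
    - [0,-0.001,0.0015,0.0065,0]
    - [0,-0.001,0.0015,0.0065,0]
    - [10,-0.001,0.0015,0.0065,0]
    - [30,-0.001,0.0015,0.0065,0]
    - [60,-0.001,0.0015,0.0065,0]
    - [80,-0.001,0.0015,0.0065,0]
    - [80,-0.001,0.0015,0.0065,0]
    - [80,-0.001,0.0015,0.0065,0]

```text
clock: 21.65
tool_pos: [0.4768, 0.4253, 0.2007]
orientation: [-180.0, 0.0, -90.0]
force: [1.0, 0.6, -0.7]
opening: 0.0439
```

Request:
play_rows:
  series:
    - [80,0,0,-0.02,0]
    - [80,0,0,-0.05,0]
    - [80,0,0,-0.08,0]
    - [80,0,0,-0.12,0]
    - [80,0,0,-0.15,0]
    - [80,0,0,-0.15,0]

```text
clock: 22.25
tool_pos: [0.478, 0.4262, 0.3562]
orientation: [-179.7, 0.4, -90.0]
force: [-0.2, 0.4, -0.5]
opening: 0.0703
```

```bash
python3 snap.py wrist w16
```

```text
22.25 [0.478  0.4262 0.3562] [-179.68    0.36  -89.98] [ 59.2  15.2   1.4   0.1 -75.7 -59.2] [-0.18  0.38 -0.49] 0.0703
```

View pics/w16.png

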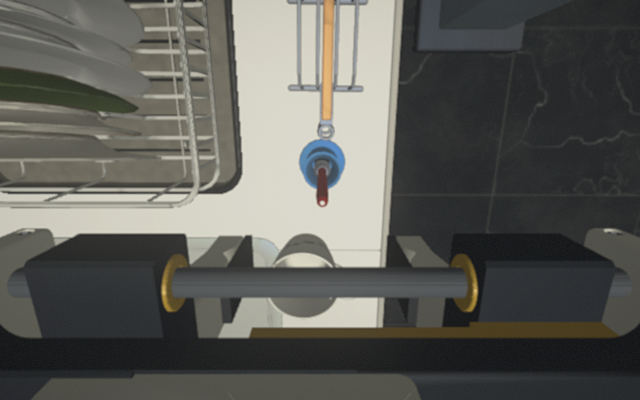

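The brush stands in its holder, handle end at (321,203). Next the jars, measured again from the earlier view w10.

Run:
```python
from h import *
for nm in ("w1","w4","w10","w11"):
    w=pickle.load(open(nm+".pkl","rb"));W=cloud(w,wristT(w["obs"],w))
    for n,c,z0,z1 in (("jar1",(.5236,-.0065),.1,.11),("jar2",(.4453,.0005),.1,.11),("salt",(.4457,.081),.082,.1),("tin",(.529,.0845),.0385,.046)):
        m=(np.hypot(W[...,0]-c[0],W[...,1]-c[1])<.035)&(W[...,2]>z0)&(W[...,2]<z1)
        P=W[m]; 
        if len(P)>50: print(nm,n,len(P),P.mean(0).round(4),np.median(P[:,2]).round(4),((P.min(0)+P.max(0))/2).round(4),(P.max(0)-P.min(0)).round(4))
```

```text
w1 jar1 1118 [ 0.5239 -0.0064  0.105 ] 0.1051 [ 0.5238 -0.0078  0.1039] [0.0397 0.0407 0.0078]
w1 jar2 953 [0.4453 0.0009 0.105 ] 0.1052 [ 0.4448 -0.0008  0.1039] [0.0396 0.0407 0.0077]
w1 salt 462 [0.446  0.0825 0.0871] 0.0876 [0.4458 0.0812 0.0869] [0.0301 0.0313 0.0098]
w1 tin 459 [0.531  0.0806 0.0413] 0.0414 [0.5286 0.0844 0.0413] [0.0631 0.0634 0.0056]
w4 jar1 1363 [ 0.5232 -0.008   0.1052] 0.1053 [ 0.5229 -0.008   0.1041] [0.0396 0.0397 0.0082]
w4 jar2 1357 [ 0.4446 -0.0008  0.1052] 0.1053 [ 0.4439 -0.0006  0.104 ] [0.0407 0.0388 0.0077]
w4 salt 566 [0.4458 0.0794 0.0872] 0.0877 [0.445  0.0797 0.0865] [0.0294 0.0308 0.0091]
w4 tin 396 [0.5279 0.0801 0.0414] 0.0415 [0.5278 0.0827 0.0412] [0.0625 0.0593 0.0054]
w10 jar1 1328 [ 0.5232 -0.0078  0.1052] 0.1053 [ 0.523  -0.0077  0.1039] [0.0401 0.0394 0.0077]
w10 jar2 1308 [ 0.4445 -0.0006  0.1052] 0.1052 [ 0.4441 -0.0005  0.1045] [0.0394 0.0399 0.0087]
w10 salt 550 [0.4458 0.08   0.0872] 0.0877 [0.4447 0.0807 0.0869] [0.0294 0.0298 0.0096]
w10 tin 463 [0.5279 0.0847 0.0414] 0.0416 [0.5277 0.0845 0.0414] [0.0628 0.0633 0.0057]
w11 jar1 3925 [ 0.5234 -0.0081  0.1052] 0.1053 [ 0.5234 -0.0078  0.1042] [0.0397 0.0394 0.008 ]
w11 jar2 3953 [ 0.4452 -0.0009  0.1052] 0.1053 [ 0.4444 -0.0007  0.104 ] [0.0402 0.0393 0.008 ]
w11 salt 1329 [0.4468 0.0788 0.0872] 0.0878 [0.4459 0.0805 0.0866] [0.0302 0.0297 0.0092]
w11 tin 1001 [0.5283 0.083  0.0414] 0.0416 [0.5283 0.084  0.0422] [0.0636 0.063  0.0074]
```

```bash
python3 - <<'E'
from h import *
s=pickle.load(open("top0.pkl","rb"));W=cloud(s)
m=(W[...,2]>.135)&(W[...,0]>.5)&(W[...,0]<.9)&(W[...,1]<.1)&(W[...,1]>-.45)
P=W[m]
for y in np.arange(-.44,.1,.03):
    q=P[(P[:,1]>=y)&(P[:,1]<y+.03)]
    if len(q): print(y.round(2),"minx",q[:,0].min().round(3),"zmax",q[:,2].max().round(3))
E
python3 goto.py 0.5233 -0.0078 0.25 -90
```

```text
-0.44 minx 0.5 zmax 0.82
-0.41 minx 0.787 zmax 0.162
-0.38 minx 0.783 zmax 0.177
-0.35 minx 0.78 zmax 0.211
-0.32 minx 0.781 zmax 0.229
-0.29 minx 0.887 zmax 0.175
-0.23 minx 0.712 zmax 0.165
-0.2 minx 0.811 zmax 0.166
-0.17 minx 0.71 zmax 0.164
-0.14 minx 0.837 zmax 0.16
-0.11 minx 0.572 zmax 0.144
-0.08 minx 0.572 zmax 0.172
-0.05 minx 0.769 zmax 0.159
-0.02 minx 0.641 zmax 0.221
0.01 minx 0.604 zmax 0.225
0.04 minx 0.6 zmax 0.208
0.07 minx 0.601 zmax 0.169
22.3 [0.4773 0.4258 0.3535] [-179.83    0.23  -89.99] [ 59.2  15.3   1.2   0.  -75.6 -59.2] [-0.27  0.08 -1.14] 0.0701
(array([ 0.434 , -0.0457,  0.1018]), np.float64(0.01))
```

Request:
play_rows:
  series:
    - [63,0.03,-0.003,0,0]
    - [63,0.08,-0.008,0,0]
    - [63,0.13,-0.013,0,0]
    - [63,0.18,-0.018,0,0]
    - [63,0.23,-0.023,0.02,0]
    - [63,0.28,-0.028,0.04,0]
    - [63,0.33,-0.034,0.06,0]
    - [63,0.38,-0.04,0.08,0]
    - [63,0.42,-0.045,0.1,0]
    - [63,0.434,-0.0457,0.1,0]

```text
clock: 23.3
tool_pos: [0.5206, -0.0118, 0.2474]
orientation: [179.7, -0.1, -90.1]
force: [0.0, 0.7, 0.3]
opening: 0.055
```

```bash
python3 goto.py 0.5233 -0.0078 0.132 -90; python3 snap.py wrist w17
```

```text
23.3 [ 0.5206 -0.0118  0.2474] [ 1.7972e+02 -6.0000e-02 -9.0130e+01] [ 20.3   8.2 -22.1  -0.1 -59.9 -20.4] [0.03 0.67 0.34] 0.055
(array([-0.0042, -0.0032,  0.1154]), np.float64(-0.13))
23.3 [ 0.5206 -0.0118  0.2474] [ 1.7972e+02 -6.0000e-02 -9.0130e+01] [ 20.3   8.2 -22.1  -0.1 -59.9 -20.4] [0.03 0.67 0.34] 0.055
```

View pics/w17.png

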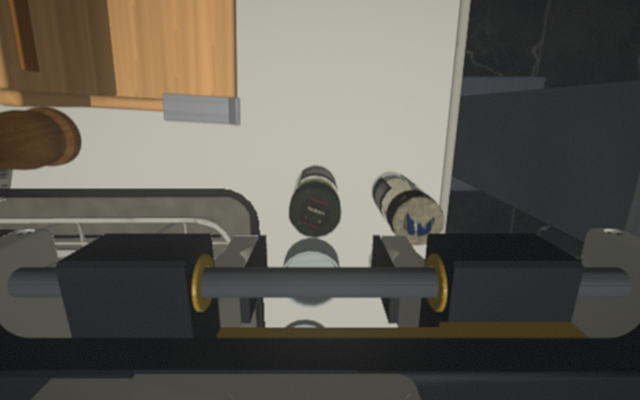

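The jar with the dark cap (black label) is at (316,205), the blue-label jar at (410,215). Settle over it.

Request:
play_rows:
  series:
    - [66,-0.002,-0.001,0.02,0]
    - [66,-0.002,-0.001,0.02,0]
    - [66,-0.002,-0.001,0.02,0]

```text
clock: 23.65
tool_pos: [0.5231, -0.0068, 0.2302]
orientation: [179.9, -0.0, -90.0]
force: [-0.6, -0.6, 1.5]
opening: 0.0578
```

```bash
python3 goto.py 0.5233 -0.0078 0.132 -90
```

```text
23.65 [ 0.5231 -0.0068  0.2302] [ 1.799e+02 -4.000e-02 -8.999e+01] [ 20.8   9.3 -23.4   0.  -57.5 -20.8] [-0.57 -0.59  1.5 ] 0.0578
(array([ 0.0009, -0.0004,  0.0982]), np.float64(0.01))
```

Request:
play_rows:
  series:
    - [66,0.001,0,0.03,0]
    - [66,0.001,0,0.065,0]
    - [66,0.001,0,0.09,0]
    - [66,0.001,0,0.098,0]
    - [66,0.001,0,0.098,0]
    - [40,0.001,0,0.098,0]
    - [20,0.001,0,0.098,0]
    - [20,0.001,0,0.098,0]
    - [20,0.001,0,0.098,0]
    - [20,0.001,0,0.098,0]

```text
clock: 24.65
tool_pos: [0.5239, -0.0076, 0.1335]
orientation: [-179.9, 0.0, -90.0]
force: [-1.9, 0.8, 5.6]
opening: 0.0405
```

Request:
play_rows:
  series:
    - [20,0,0,0,0]
    - [20,0,0,0,0]
    - [20,0,0,-0.005,0]
    - [20,0,0,-0.03,0]
    - [20,0,0,-0.07,0]
    - [20,0,0,-0.11,0]
    - [20,0,0,-0.14,0]
    - [20,0,0,-0.15,0]
    - [20,0,0,-0.15,0]

```text
clock: 25.55
tool_pos: [0.5238, -0.0077, 0.284]
orientation: [-179.9, 0.1, -90.0]
force: [-0.8, -0.5, -2.4]
opening: 0.0402
```

```bash
python3 goto.py 0.6414 -0.2501 0.282 -93.25;python3 snap.py wrist w18
```

```text
25.55 [ 0.5238 -0.0077  0.284 ] [-1.7986e+02  6.0000e-02 -9.0010e+01] [ 20.6   6.5 -19.   -0.  -64.3 -20.6] [-0.81 -0.48 -2.35] 0.0402
(array([ 0.2424, -0.1177,  0.002 ]), np.float64(3.24))
25.55 [ 0.5238 -0.0077  0.284 ] [-1.7986e+02  6.0000e-02 -9.0010e+01] [ 20.6   6.5 -19.   -0.  -64.3 -20.6] [-0.81 -0.48 -2.35] 0.0402
```

View pics/w18.png

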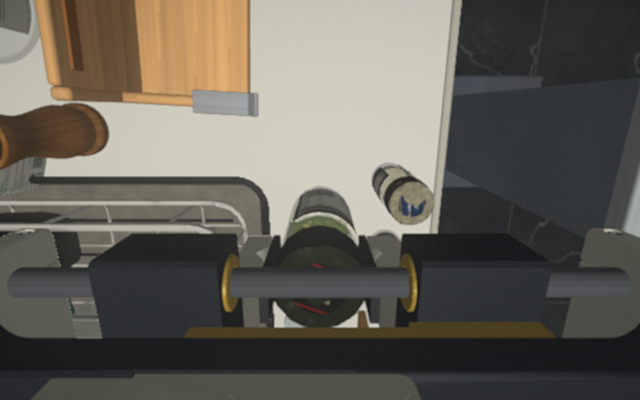

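The jar is held, upright, centred at (320,260). Carry it over the rack's right slot.

Request:
play_rows:
  series:
    - [20,0.02,-0.008,-0.015,0]
    - [20,0.06,-0.028,-0.015,0.5]
    - [20,0.1,-0.048,-0.015,1]
    - [20,0.14,-0.07,-0.015,1.8]
    - [20,0.18,-0.09,-0.015,2.5]
    - [20,0.215,-0.105,-0.015,3.2]
    - [20,0.235,-0.115,-0.015,3.2]
    - [20,0.2424,-0.1177,-0.015,3.2]
    - [20,0.2424,-0.1177,-0.015,3.2]
    - [20,0.2424,-0.1177,-0.015,3.2]

```text
clock: 26.6
tool_pos: [0.6406, -0.2494, 0.2963]
orientation: [179.9, 0.0, -93.2]
force: [-0.8, 0.0, -1.0]
opening: 0.0401
```

```bash
python3 goto.py 0.6414 -0.2501 0.148 -93.25;python3 snap.py wrist w19
```

```text
26.6 [ 0.6406 -0.2494  0.2963] [ 1.7988e+02  3.0000e-02 -9.3200e+01] [ -5.1  21.6   2.9  -0.  -71.4   1.9] [-0.78  0.04 -0.97] 0.0401
(array([ 0.0007, -0.0012,  0.1483]), np.float64(0.05))
26.6 [ 0.6406 -0.2494  0.2963] [ 1.7988e+02  3.0000e-02 -9.3200e+01] [ -5.1  21.6   2.9  -0.  -71.4   1.9] [-0.78  0.04 -0.97] 0.0401
```

View pics/w19.png

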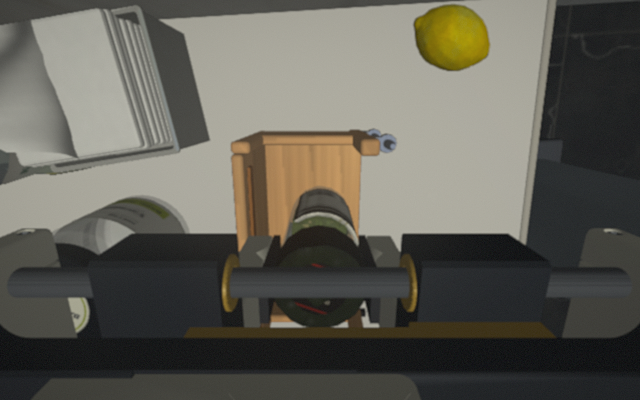

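Request:
play_rows:
  series:
    - [20,0.0005,-0.001,0.03,0]
    - [20,0.0005,-0.001,0.07,0]
    - [20,0.0005,-0.001,0.105,0]
    - [20,0.0005,-0.001,0.13,0]
    - [20,0.0005,-0.001,0.142,0]
    - [20,0.0005,-0.001,0.147,0]
    - [20,0.0005,-0.001,0.148,0]
    - [20,0.0005,-0.001,0.148,0]

```text
clock: 27.45
tool_pos: [0.6429, -0.2506, 0.1512]
orientation: [-179.9, -0.0, -93.2]
force: [0.1, -1.0, -0.8]
opening: 0.0403
```

```bash
python3 f.py
```

```text
[ 0.6429 -0.2506  0.1512] [ 0.11 -0.98 -0.82] [ 0.102 -0.074 -0.045] [  0.1  -64.23  25.64   6.2    0.07  -0.  ]
```

Request:
play_rows:
  series:
    - [20,0,0.001,0.002,0]
    - [20,0,0.001,0.003,0]
    - [20,0,0.001,0.003,0]
    - [30,0,0.001,0.003,0]
    - [50,0,0.001,0.003,0]
    - [60,0,0.001,0.003,0]
    - [60,0,0.001,0.003,0]
    - [60,0,0.001,0.003,0]
    - [60,0,0.001,-0.02,0]
    - [60,0,0.001,-0.06,0]

```text
clock: 28.45
tool_pos: [0.6395, -0.2503, 0.2068]
orientation: [179.6, 0.1, -93.2]
force: [0.7, 0.3, 0.3]
opening: 0.0533
```

```bash
python3 goto.py 0.4445 -0.0006 0.25 -90
```

```text
28.45 [ 0.6395 -0.2503  0.2068] [ 1.7962e+02  6.0000e-02 -9.3230e+01] [ -5.2  25.2  -3.7  -0.1 -61.5   2. ] [0.73 0.32 0.33] 0.0533
(array([-0.2384,  0.209 , -0.0416]), np.float64(-3.23))
```

Request:
play_rows:
  series:
    - [64,0,0,-0.04,0]
    - [64,-0.01,0.01,-0.07,0]
    - [64,-0.05,0.045,-0.08,-1]
    - [64,-0.09,0.08,-0.08,-2]
    - [64,-0.13,0.115,-0.08,-3.2]
    - [64,-0.17,0.15,-0.07,-3.2]
    - [64,-0.21,0.185,-0.05,-3.2]
    - [64,-0.232,0.204,-0.042,-3.2]
    - [64,-0.238,0.209,-0.042,-3.2]
    - [64,-0.238,0.209,-0.042,-3.2]

```text
clock: 29.45
tool_pos: [0.4451, -0.0003, 0.2521]
orientation: [-179.9, 0.0, -89.8]
force: [0.7, -0.3, 0.0]
opening: 0.0559
```

```bash
python3 goto.py 0.4447 -0.0006 0.132 -90;python3 snap.py wrist w20;python3 snap.py top t20
python3 - <<'E'
import cv2
a=cv2.imread("pics/t20.png")[140:270,280:480];cv2.imwrite("pics/t20z.png",cv2.resize(a,None,fx=4,fy=4,interpolation=cv2.INTER_CUBIC))
E
```

```text
29.45 [ 4.451e-01 -3.000e-04  2.521e-01] [-1.7995e+02  2.0000e-02 -8.9810e+01] [ 25.5   0.2 -30.4   0.  -59.4 -25.3] [ 0.75 -0.26  0.03] 0.0559
(array([0.0004, 0.0006, 0.1201]), np.float64(0.19))
29.45 [ 4.451e-01 -3.000e-04  2.521e-01] [-1.7995e+02  2.0000e-02 -8.9810e+01] [ 25.5   0.2 -30.4   0.  -59.4 -25.3] [ 0.75 -0.26  0.03] 0.0559
29.5 [ 0.4461 -0.0009  0.2523] [-1.7992e+02  1.0000e-02 -8.9870e+01] [ 25.4   0.3 -30.3   0.  -59.4 -25.3] [ 1.11 -0.71  1.09] 0.0563
```

View pics/w20.png

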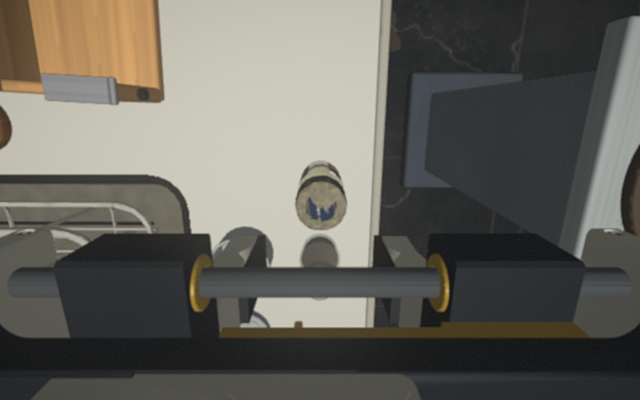

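View pics/t20z.png

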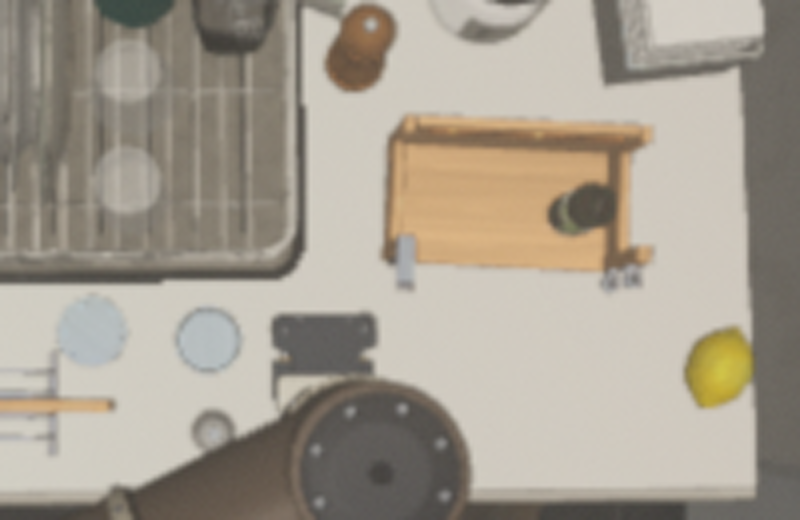

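The first jar stands in the rack's right slot, top view (590,208). Now the blue-label jar at (321,200) in the wrist view.

Request:
play_rows:
  series:
    - [64,0.0004,0.001,0.03,0.1]
    - [64,0.0004,0.001,0.07,0.1]
    - [64,0.0004,0.001,0.105,0.1]
    - [64,0.0004,0.001,0.118,0.1]
    - [64,0.0004,0.001,0.12,0.1]
    - [40,0.0004,0.001,0.12,0.1]
    - [20,0.0004,0.001,0.12,0.1]
    - [20,0.0004,0.001,0.12,0.1]
    - [20,0.0004,0.001,0.12,0.1]
    - [20,0.0004,0.001,0.12,0.1]

```text
clock: 30.55
tool_pos: [0.4454, -0.0016, 0.1326]
orientation: [-179.9, 0.0, -90.1]
force: [0.9, -1.1, 4.2]
opening: 0.0407
```

Request:
play_rows:
  series:
    - [20,0,0,0,0]
    - [20,0,0,0,0]
    - [20,0,0,-0.005,0]
    - [20,0,0,-0.03,0]
    - [20,0,0,-0.07,0]
    - [20,0,0,-0.11,0]
    - [20,0,0,-0.15,0]
    - [20,0,0,-0.165,0]
    - [20,0,0,-0.165,0]

```text
clock: 31.45
tool_pos: [0.4454, -0.0014, 0.2994]
orientation: [-179.7, 0.1, -90.1]
force: [-0.0, -0.4, -1.9]
opening: 0.0403
```

```bash
python3 goto.py 0.6448 -0.1902 0.298 -93.25;python3 snap.py wrist w21
```

```text
31.45 [ 0.4454 -0.0014  0.2994] [-1.7974e+02  1.1000e-01 -9.0080e+01] [ 25.3  -2.2 -26.2   0.  -65.8 -25.4] [-0.01 -0.44 -1.93] 0.0403
(array([ 0.1885, -0.1996,  0.0019]), np.float64(3.17))
31.45 [ 0.4454 -0.0014  0.2994] [-1.7974e+02  1.1000e-01 -9.0080e+01] [ 25.3  -2.2 -26.2   0.  -65.8 -25.4] [-0.01 -0.44 -1.93] 0.0403
```

View pics/w21.png

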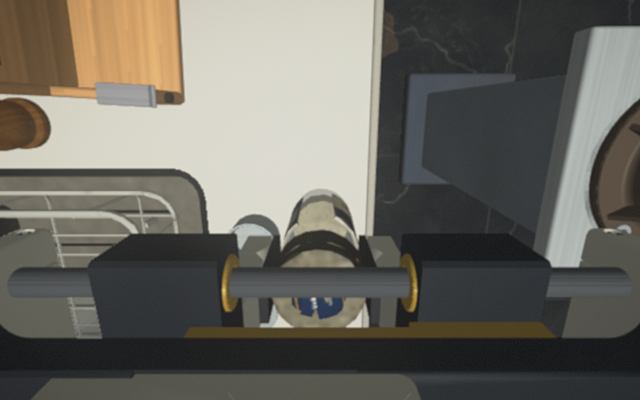

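The second jar is held upright. Carry it to the middle slot.

Request:
play_rows:
  series:
    - [20,0.012,-0.013,0,0]
    - [20,0.042,-0.045,0,0.5]
    - [20,0.075,-0.079,0,1]
    - [20,0.108,-0.114,0,1.8]
    - [20,0.14,-0.148,0,2.5]
    - [20,0.168,-0.178,0,3.2]
    - [20,0.183,-0.194,0,3.2]
    - [20,0.1885,-0.1996,0,3.2]
    - [20,0.1885,-0.1996,0,3.2]
    - [20,0.1885,-0.1996,0,3.2]

```text
clock: 32.5
tool_pos: [0.6432, -0.19, 0.2957]
orientation: [179.9, 0.0, -93.3]
force: [-0.1, 1.1, -1.5]
opening: 0.0402
```

```bash
python3 goto.py 0.6448 -0.1902 0.147 -93.25;python3 snap.py wrist w22
```

```text
32.5 [ 0.6432 -0.19    0.2957] [ 1.7989e+02  2.0000e-02 -9.3290e+01] [  0.1  20.1   0.5  -0.  -70.5  -3.4] [-0.11  1.13 -1.48] 0.0402
(array([ 1.000e-04, -1.900e-03,  1.487e-01]), np.float64(-0.04))
32.5 [ 0.6432 -0.19    0.2957] [ 1.7989e+02  2.0000e-02 -9.3290e+01] [  0.1  20.1   0.5  -0.  -70.5  -3.4] [-0.11  1.13 -1.48] 0.0402
```

View pics/w22.png

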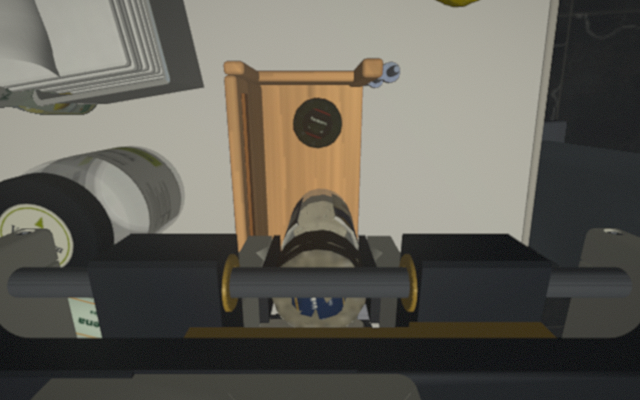

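Request:
play_rows:
  series:
    - [20,0,-0.0005,0.03,0]
    - [20,0,-0.0005,0.07,0]
    - [20,0,-0.0005,0.105,0]
    - [20,0,-0.0005,0.13,0]
    - [20,0,-0.0005,0.143,0]
    - [20,0,-0.0005,0.148,0]
    - [20,0,-0.0005,0.15,0]
    - [20,0,-0.0005,0.15,0]
    - [20,0,-0.0005,0.15,0]
    - [20,0,-0.0005,0.15,0]

```text
clock: 33.55
tool_pos: [0.645, -0.1907, 0.1478]
orientation: [-179.9, -0.0, -93.3]
force: [0.2, -0.2, 0.3]
opening: 0.0406
```

```bash
python3 f.py
```

```text
[ 0.645  -0.1907  0.1478] [ 0.2  -0.22  0.26] [ 0.084 -0.027  0.025] [ 5.000e-02 -6.282e+01  2.548e+01  6.140e+00  3.000e-02 -0.000e+00]
```

Request:
play_rows:
  series:
    - [20,0,0,0.001,0]
    - [30,0,0,0.001,0]
    - [50,0,0,0.001,0]
    - [60,0,0,0.001,0]
    - [60,0,0,0.001,0]
    - [60,0,0,0.001,0]
    - [60,0,0,-0.02,0]
    - [60,0,0,-0.06,0]
    - [60,0,0,-0.1,0]
    - [60,0,0,-0.13,0]

```text
clock: 34.55
tool_pos: [0.6449, -0.1908, 0.2794]
orientation: [-179.9, -0.0, -93.3]
force: [0.2, -0.4, -0.3]
opening: 0.0526
```

```bash
python3 goto.py 0.4452 0.0802 0.25 -90
```

```text
34.55 [ 0.6449 -0.1908  0.2794] [-1.7988e+02 -3.0000e-02 -9.3290e+01] [  0.1  20.7  -0.8   0.  -68.4  -3.4] [ 0.18 -0.37 -0.29] 0.0526
(array([-0.2592,  0.215 ,  0.0288]), np.float64(-3.29))
```

Request:
play_rows:
  series:
    - [64,-0.03,0.025,0,0]
    - [64,-0.068,0.057,0,-1]
    - [64,-0.106,0.088,0,-2]
    - [64,-0.144,0.12,0,-3.2]
    - [64,-0.182,0.151,0.01,-3.2]
    - [64,-0.22,0.182,0.02,-3.2]
    - [64,-0.248,0.206,0.028,-3.2]
    - [64,-0.259,0.215,0.028,-3.2]
    - [64,-0.259,0.215,0.028,-3.2]
    - [64,-0.259,0.215,0.028,-3.2]

```text
clock: 35.55
tool_pos: [0.445, 0.0805, 0.249]
orientation: [-180.0, 0.0, -90.0]
force: [-0.5, 0.4, 1.2]
opening: 0.0563
```

```bash
python3 snap.py wrist w23; python3 goto.py 0.4454 0.0803 0.138 -90
```

```text
35.55 [0.445  0.0805 0.249 ] [-1.7996e+02  2.0000e-02 -9.0030e+01] [ 35.4   1.1 -29.9   0.  -58.9 -35.4] [-0.47  0.44  1.16] 0.0563
35.6 [0.4453 0.0802 0.2489] [-1.7997e+02  1.0000e-02 -9.0090e+01] [ 35.3   1.2 -29.9   0.  -58.9 -35.4] [ 0.28 -0.16  0.03] 0.0558
(array([-1.000e-04, -1.000e-04,  1.109e-01]), np.float64(-0.09))
```

View pics/w23.png

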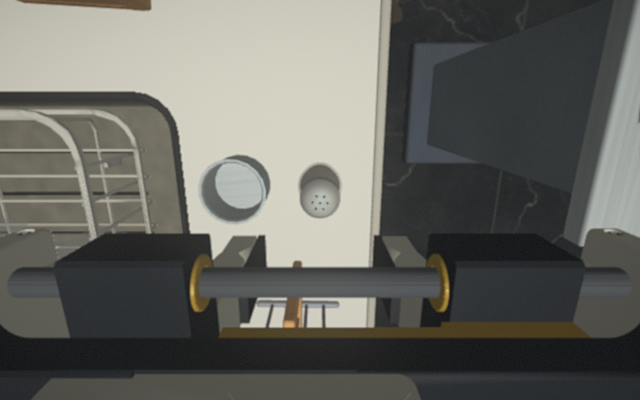

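The shaker is at (320,197) and the tin at (236,188). Lower and grip the cap.

Request:
play_rows:
  series:
    - [64,0,0,0.03,0]
    - [64,0,0,0.065,0]
    - [64,0,0,0.095,0]
    - [64,0,0,0.109,0]
    - [64,0,0,0.111,0]
    - [50,0,0,0.111,0]
    - [20,0,0,0.111,0]
    - [20,0,0,0.111,0]
    - [20,0,0,0.111,0]
    - [20,0,0,0.111,0]

```text
clock: 36.6
tool_pos: [0.4452, 0.0805, 0.1385]
orientation: [-179.9, 0.0, -90.1]
force: [0.0, 1.0, 5.3]
opening: 0.0322
```

Request:
play_rows:
  series:
    - [20,0,0,0,0]
    - [20,0,0,0,0]
    - [20,0,0,0,0]
    - [20,0,0,0,0]
    - [20,0,0,-0.005,0]
    - [20,0,0,-0.02,0]

```text
clock: 37.2
tool_pos: [0.4439, 0.0799, 0.157]
orientation: [179.9, -0.1, -90.1]
force: [0.6, -0.1, -0.1]
opening: 0.032
```

```bash
python3 snap.py wrist w24;  python3 snap.py scene s24
python3 - <<'E'
import cv2
a=cv2.imread("pics/s24.png")[190:300,240:380];cv2.imwrite("pics/s24z.png",cv2.resize(a,None,fx=5,fy=5,interpolation=cv2.INTER_CUBIC))
E
```

```text
37.2 [0.4439 0.0799 0.157 ] [ 1.7986e+02 -7.0000e-02 -9.0120e+01] [ 35.3   7.6 -37.1  -0.  -45.5 -35.4] [ 0.62 -0.08 -0.14] 0.032
37.25 [0.4453 0.0806 0.1599] [-1.7992e+02  3.0000e-02 -9.0070e+01] [ 35.3   7.4 -36.9   0.  -45.7 -35.4] [ 1.99 -0.05  1.63] 0.0319
```

View pics/w24.png

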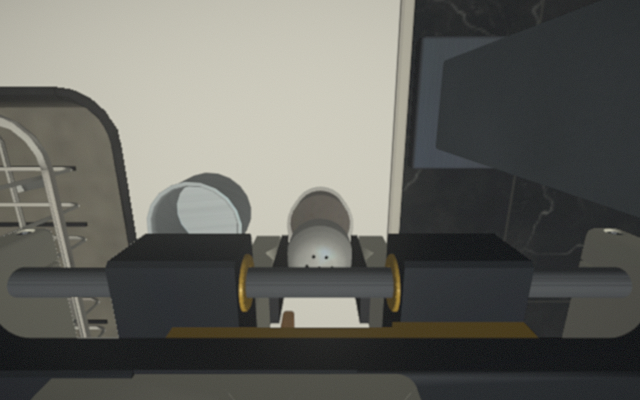

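View pics/s24z.png

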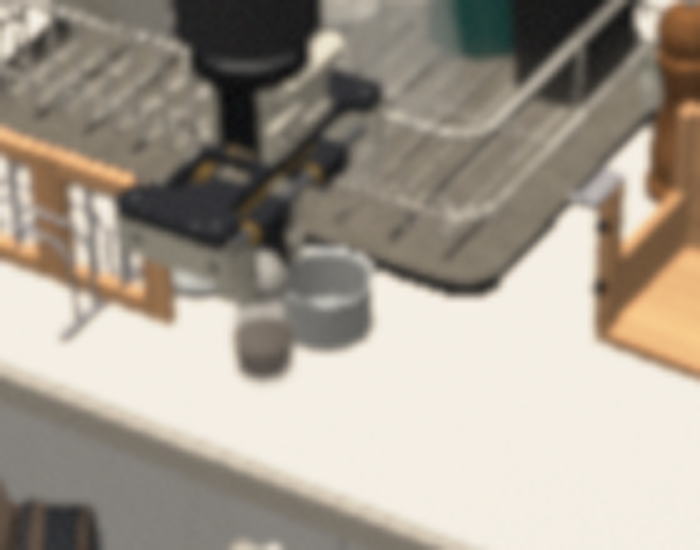

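Request:
play_rows:
  series:
    - [20,0,0,-0.02,0]
    - [20,0,0,-0.05,0]
    - [20,0,0,-0.09,0]
    - [20,0,0,-0.13,0]
    - [20,0,0,-0.145,0]
    - [20,0,0,-0.145,0]

```text
clock: 37.9
tool_pos: [0.4456, 0.0808, 0.3049]
orientation: [-179.8, 0.2, -90.1]
force: [-0.2, 0.2, -0.9]
opening: 0.0318
```

```bash
python3 snap.py wrist w25;  python3 goto.py 0.6482 -0.1303 0.304 -93.25
```

```text
37.9 [0.4456 0.0808 0.3049] [-1.7976e+02  1.5000e-01 -9.0090e+01] [ 35.3  -1.7 -24.9   0.  -66.5 -35.4] [-0.24  0.19 -0.91] 0.0318
37.95 [0.4448 0.0805 0.303 ] [-1.7992e+02  9.0000e-02 -9.0110e+01] [ 35.3  -1.6 -25.   -0.  -66.4 -35.4] [ 0.34 -0.22 -2.85] 0.0319
(array([ 0.2104, -0.2038, -0.001 ]), np.float64(3.14))
```

View pics/w25.png

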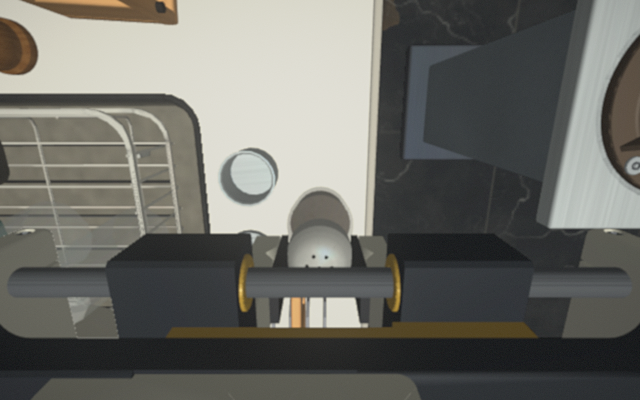

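The shaker is held upright at (320,245). Carry it to the left slot.

Request:
play_rows:
  series:
    - [20,0.014,-0.013,0,0]
    - [20,0.047,-0.045,0,0.5]
    - [20,0.084,-0.081,0,1]
    - [20,0.12,-0.116,0,1.8]
    - [20,0.156,-0.151,0,2.5]
    - [20,0.188,-0.182,0,3.1]
    - [20,0.205,-0.198,0,3.1]
    - [20,0.2104,-0.2038,0,3.1]
    - [20,0.2104,-0.2038,0,3.1]
    - [20,0.2104,-0.2038,0,3.1]

```text
clock: 38.95
tool_pos: [0.6474, -0.1298, 0.3014]
orientation: [179.9, 0.0, -93.2]
force: [-0.0, 0.2, -1.2]
opening: 0.0322
```

```bash
python3 goto.py 0.6482 -0.1303 0.1525 -93.25;python3 snap.py wrist w26
```

```text
38.95 [ 0.6474 -0.1298  0.3014] [ 1.7989e+02  1.0000e-02 -9.3200e+01] [  5.5  18.9  -0.4  -0.  -70.7  -8.7] [-0.04  0.23 -1.19] 0.0322
(array([ 0.0005, -0.0011,  0.1489]), np.float64(0.05))
38.95 [ 0.6474 -0.1298  0.3014] [ 1.7989e+02  1.0000e-02 -9.3200e+01] [  5.5  18.9  -0.4  -0.  -70.7  -8.7] [-0.04  0.23 -1.19] 0.0322
```

View pics/w26.png

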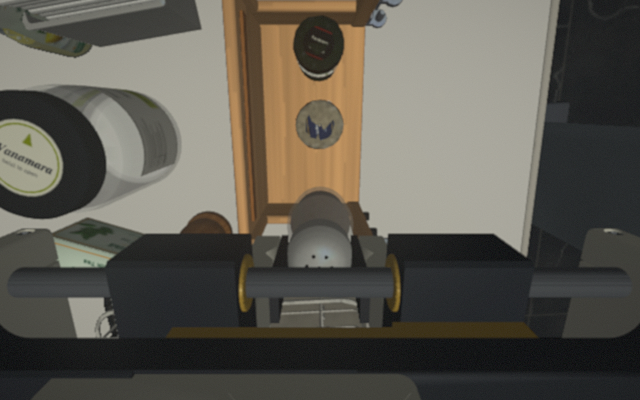

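Request:
play_rows:
  series:
    - [20,0.0003,-0.0005,0.03,0]
    - [20,0.0003,-0.0005,0.07,0]
    - [20,0.0003,-0.0005,0.105,0]
    - [20,0.0003,-0.0005,0.13,0]
    - [20,0.0003,-0.0005,0.143,0]
    - [20,0.0003,-0.0005,0.149,0]
    - [20,0.0003,-0.0005,0.15,0]
    - [20,0.0003,-0.0005,0.15,0]
    - [20,0.0003,-0.0005,0.15,0]
    - [20,0.0003,-0.0005,0.15,0]

```text
clock: 40.0
tool_pos: [0.6492, -0.1308, 0.1537]
orientation: [-179.9, 0.0, -93.2]
force: [0.0, -0.1, -0.4]
opening: 0.032
```

```bash
python3 f.py
```

```text
[ 0.6492 -0.1308  0.1537] [ 0.01 -0.09 -0.44] [ 0.151 -0.024 -0.001] [ 6.000e-02 -6.136e+01  2.554e+01  6.160e+00  3.000e-02 -0.000e+00]
```

Request:
play_rows:
  series:
    - [20,0,0,0.001,0]
    - [20,0,0,0.0015,0]
    - [28,0,0,0.0015,0]
    - [40,0,0,0.0015,0]
    - [52,0,0,0.0015,0]
    - [52,0,0,0.0015,0]
    - [52,0,0,0.0015,0]
    - [52,0,0,-0.02,0]
    - [52,0,0,-0.06,0]
    - [52,0,0,-0.1,0]

```text
clock: 41.0
tool_pos: [0.6483, -0.1309, 0.2529]
orientation: [179.9, -0.0, -93.2]
force: [0.9, -0.5, 0.3]
opening: 0.0456
```

Request:
play_rows:
  series:
    - [60,0,0,-0.03,0]
    - [60,-0.02,0.02,-0.05,0]
    - [60,-0.05,0.05,-0.06,0]
    - [60,-0.08,0.06,-0.06,0]
    - [60,-0.08,0.06,-0.06,0]

```text
clock: 41.5
tool_pos: [0.5923, -0.045, 0.3139]
orientation: [-179.9, 0.1, -93.1]
force: [0.7, -0.1, 0.5]
opening: 0.0523
```

```bash
python3 snap.py wrist w27; python3 goto.py 0.4719 0.2685 0.28 89.3
```

```text
41.5 [ 0.5923 -0.045   0.3139] [-1.7989e+02  7.0000e-02 -9.3060e+01] [ 14.5  12.2  -8.1  -0.  -69.6 -17.5] [ 0.71 -0.1   0.5 ] 0.0523
41.55 [ 0.5929 -0.0461  0.3135] [-1.7992e+02  3.0000e-02 -9.3060e+01] [ 14.4  12.2  -8.   -0.  -69.6 -17.4] [0.27 0.14 0.79] 0.0527
(array([-0.3077,  0.1377,  0.0334]), np.float64(177.64))
```

View pics/w27.png

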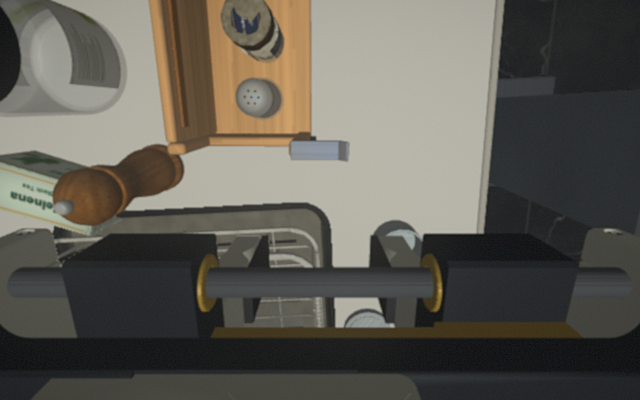

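Both jars and the shaker stand in the rack, shaker at (256,97). Next the gate: turn to yaw 89 while moving over it.

Request:
play_rows:
  series:
    - [75,-0.03,0.014,0,-85]
    - [75,-0.06,0.028,0,-85]
    - [75,-0.09,0.04,0,-85]
    - [75,-0.12,0.054,0,-85]
    - [75,-0.15,0.067,0,-85]
    - [75,-0.18,0.08,0,-85]
    - [75,-0.21,0.094,0,-85]
    - [75,-0.24,0.107,0,-85]
    - [75,-0.27,0.12,0,-85]
    - [75,-0.27,0.12,0,-85]

```text
clock: 42.55
tool_pos: [0.4882, 0.2312, 0.3123]
orientation: [180.0, 0.0, -7.7]
force: [0.1, -1.0, -0.3]
opening: 0.0658
```

```bash
python3 goto.py 0.4719 0.2685 0.25 89.3
```

```text
42.55 [0.4882 0.2312 0.3123] [ 1.80e+02  1.00e-02 -7.72e+00] [ 46.1   7.1 -14.6  -0.  -68.4  36.1] [ 0.11 -0.96 -0.31] 0.0658
(array([-0.0211, -0.0348,  0.0623]), np.float64(-97.02))
```

Request:
play_rows:
  series:
    - [75,-0.021,-0.035,0,-88]
    - [75,-0.021,-0.035,0,-88]
    - [75,-0.021,-0.035,0,-88]
    - [75,-0.021,-0.035,0,-88]
    - [75,-0.021,-0.035,0,-88]
    - [75,-0.021,-0.035,0,-88]
    - [75,-0.021,-0.035,0,-88]
    - [75,-0.021,-0.035,0,-88]
    - [75,-0.021,-0.035,0,-88]
    - [75,-0.021,-0.035,0,-88]

```text
clock: 43.55
tool_pos: [0.4733, 0.266, 0.3122]
orientation: [-180.0, 0.0, 78.1]
force: [-0.1, 1.0, -0.8]
opening: 0.0658
```

```bash
python3 goto.py 0.4719 0.2685 0.25 89.3
```

```text
43.55 [0.4733 0.266  0.3122] [-1.7998e+02  4.0000e-02  7.8060e+01] [ 50.    7.4 -14.2   0.  -68.4 118. ] [-0.09  0.96 -0.78] 0.0658
(array([ 0.0022, -0.0019,  0.0622]), np.float64(-11.24))
```

Request:
play_rows:
  series:
    - [75,0.002,-0.002,0.03,-9]
    - [75,0.002,-0.002,0.06,-11.2]
    - [75,0.002,-0.002,0.06,-11.2]
    - [75,0.002,-0.002,0.06,-11.2]
    - [75,0.002,-0.002,0.06,-11.2]

```text
clock: 44.05
tool_pos: [0.4722, 0.2691, 0.2542]
orientation: [179.9, -0.1, 88.9]
force: [-0.2, -0.6, -0.2]
opening: 0.0659
```

```bash
python3 goto.py 0.4719 0.2685 0.158 89.3; python3 snap.py wrist w28
python3 - <<'E'
from h import *
w=pickle.load(open("w28.pkl","rb"));W=cloud(w,wristT(w["obs"],w));f=w["frame"].astype(int)
m=(W[...,2]>.112)&(W[...,2]<.122)&(abs(W[...,0]-.472)<.02)&(W[...,1]<.37)&(W[...,1]>.17)&(f[...,0]-f[...,2]>45)
P=W[m];print(len(P),P.mean(0),P.min(0),P.max(0),np.median(P[:,2]))
k=np.polyfit(P[:,1],P[:,0],1);print(k,np.polyval(k,.2685),np.degrees(np.arctan(k[0])))
m=(W[...,2]>.095)&(abs(W[...,0]-.472)<.02)&(W[...,1]<.40)&(W[...,1]>.367)
P=W[m];print("barrel",len(P),P.mean(0),P.min(0),P.max(0))
E
```

```text
44.05 [0.4722 0.2691 0.2542] [ 1.7991e+02 -6.0000e-02  8.8870e+01] [ 50.4   9.8 -19.2   0.  -60.8 128.5] [-0.18 -0.55 -0.17] 0.0659
(array([-0.0007, -0.0004,  0.0962]), np.float64(-0.43))
44.05 [0.4722 0.2691 0.2542] [ 1.7991e+02 -6.0000e-02  8.8870e+01] [ 50.4   9.8 -19.2   0.  -60.8 128.5] [-0.18 -0.55 -0.17] 0.0659
2767 [0.47175449 0.28900331 0.11775024] [0.46591541 0.17246109 0.1142608 ] [0.47716454 0.36557329 0.12036711] 0.11780887850431485
[0.01481073 0.46747414] 0.4714508232123476 0.8485301455510265
barrel 479 [0.47338951 0.37686486 0.10665052] [0.46530345 0.36706744 0.09529637] [0.48195099 0.38714055 0.1096516 ]
```

View pics/w28.png

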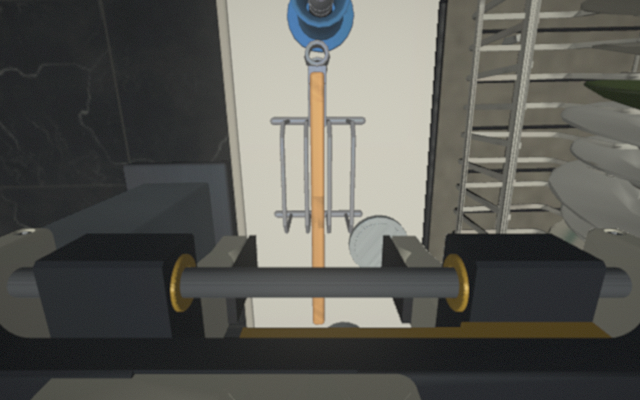

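The gate runs from (317,325) to (317,70), its barrel at (317,52), centred between the jaws. Lower and grip.

Request:
play_rows:
  series:
    - [75,0,-0.0005,0.03,-0.3]
    - [75,0,-0.0005,0.065,-0.3]
    - [75,0,-0.0005,0.09,-0.3]
    - [75,0,-0.0005,0.101,-0.3]
    - [60,0,-0.0005,0.101,-0.3]
    - [30,0,-0.0005,0.101,-0.3]
    - [5,0,-0.0005,0.101,-0.3]
    - [0,0,-0.0005,0.101,-0.3]
    - [0,0,-0.0005,0.101,-0.3]
    - [0,0,-0.0005,0.101,-0.3]

```text
clock: 45.1
tool_pos: [0.4708, 0.2688, 0.1522]
orientation: [180.0, -0.0, 89.2]
force: [-0.6, 0.3, 0.6]
opening: 0.0234
```

Request:
play_rows:
  series:
    - [0,0,0,0,0]
    - [0,0,0,0,0]
    - [0,0,0,0,0]
    - [0,0,0,0,0]
    - [0,0,0,0,0]
    - [0,0,0,0,0]
    - [0,0,0,0,0]

```text
clock: 45.8
tool_pos: [0.4707, 0.2687, 0.1517]
orientation: [180.0, -0.0, 89.2]
force: [-0.7, 0.5, 2.2]
opening: 0.0098
```

```bash
python3 f.py
```

```text
[0.4707 0.2687 0.1517] [-0.74  0.49  2.16] [-0.09   0.173  0.065] [-1.700e-01 -4.463e+01  2.269e+01  5.280e+00  2.600e-01 -4.000e-02]
```

Request:
play_rows:
  series:
    - [0,0,0,-0.005,0]
    - [0,0,0,-0.02,0]
    - [0,0,0,-0.04,0]
    - [0,0,0,-0.065,0]
    - [0,0,0,-0.09,0]
    - [0,0,0,-0.115,0]
    - [0,0,0,-0.135,0]
    - [0,0,0,-0.15,0]
    - [0,0,0,-0.15,0]
    - [0,0,0,-0.15,0]

```text
clock: 46.8
tool_pos: [0.4704, 0.2686, 0.3011]
orientation: [-180.0, -0.0, 89.2]
force: [-0.6, -0.8, -1.8]
opening: 0.0099
```

```bash
python3 goto.py 0.47 -0.1 0.30 0; python3 snap.py wrist w29; python3 snap.py scene s29
```

```text
46.8 [0.4704 0.2686 0.3011] [-1.7997e+02 -1.0000e-02  8.9230e+01] [ 50.4   7.7 -15.4  -0.  -67.  128.8] [-0.65 -0.81 -1.83] 0.0099
(array([-0.3685,  0.0046,  0.0011]), np.float64(89.23))
46.8 [0.4704 0.2686 0.3011] [-1.7997e+02 -1.0000e-02  8.9230e+01] [ 50.4   7.7 -15.4  -0.  -67.  128.8] [-0.65 -0.81 -1.83] 0.0099
46.85 [0.4702 0.2684 0.3006] [-1.7992e+02  5.0000e-02  8.9230e+01] [ 50.4   7.7 -15.4  -0.  -67.  128.8] [-0.04  0.35 -2.57] 0.0097
```

View pics/w29.png

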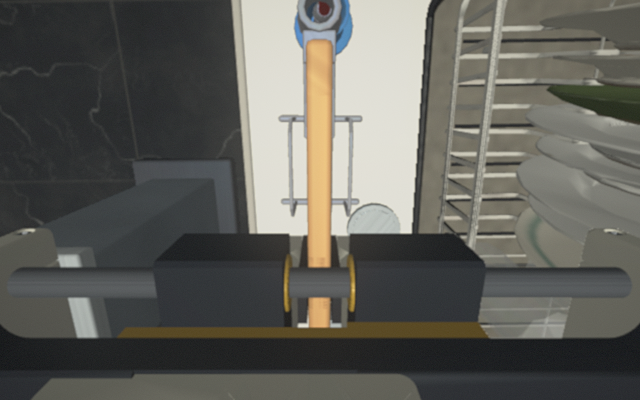

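View pics/s29.png

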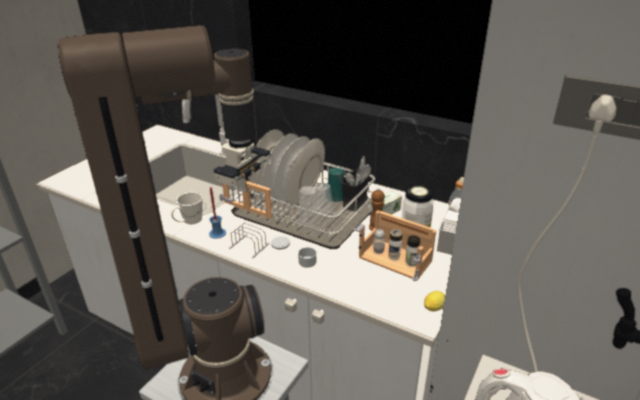

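The gate hangs straight in the grip with its barrel at (322,12). Carry it towards the rack while turning.

Request:
play_rows:
  series:
    - [0,-0.02,-0.003,0,2]
    - [0,-0.05,-0.008,0,7]
    - [0,-0.08,-0.012,0,14]
    - [0,-0.115,-0.017,0,21]
    - [0,-0.15,-0.022,0,28]
    - [0,-0.185,-0.027,0,35]
    - [0,-0.22,-0.032,0,42]
    - [0,-0.255,-0.036,0,49]
    - [0,-0.285,-0.038,0,54]
    - [0,-0.3,-0.04,0,56]

```text
clock: 47.9
tool_pos: [0.4253, -0.0331, 0.3009]
orientation: [-180.0, 0.1, 32.9]
force: [0.1, -0.0, -1.8]
opening: 0.0098
```

```bash
python3 goto.py 0.4155 -0.2365 0.26 -18
```

```text
47.9 [ 0.4253 -0.0331  0.3009] [-1.7998e+02  8.0000e-02  3.2910e+01] [ 22.3  -4.1 -27.7  -0.  -66.5 100.7] [ 0.11 -0.02 -1.85] 0.0098
(array([-0.1187,  0.1654,  0.041 ]), np.float64(50.91))
```

Request:
play_rows:
  series:
    - [0,-0.01,0.014,0,2]
    - [0,-0.026,0.036,0,8]
    - [0,-0.043,0.06,0,15]
    - [0,-0.06,0.084,0,22]
    - [0,-0.077,0.107,0,29]
    - [0,-0.093,0.13,0,36]
    - [0,-0.108,0.15,0,43]
    - [0,-0.116,0.162,0,48]
    - [0,-0.1187,0.1654,0.01,50.9]
    - [0,-0.1187,0.1654,0.02,50.9]

```text
clock: 48.9
tool_pos: [0.4172, -0.2349, 0.2805]
orientation: [180.0, 0.1, -17.8]
force: [-0.2, -0.3, -2.4]
opening: 0.0099
```

```bash
python3 goto.py 0.4155 -0.2365 0.193 -18;  python3 snap.py wrist w30
```

```text
48.9 [ 0.4172 -0.2349  0.2805] [ 1.800e+02  6.000e-02 -1.784e+01] [ -5.8   2.3 -24.2  -0.  -63.6  77.9] [-0.16 -0.33 -2.37] 0.0099
(array([-0.001 ,  0.002 ,  0.0875]), np.float64(0.16))
48.9 [ 0.4172 -0.2349  0.2805] [ 1.800e+02  6.000e-02 -1.784e+01] [ -5.8   2.3 -24.2  -0.  -63.6  77.9] [-0.16 -0.33 -2.37] 0.0099
```

View pics/w30.png

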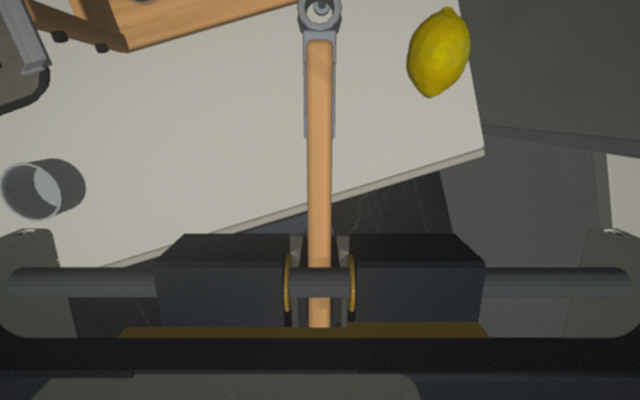

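Run:
```python
from h import *
w=pickle.load(open("w30.pkl","rb"));T=wristT(w["obs"],w);W=cloud(w,T)
a=w["frame"][0:60,280:360,::-1];cv2.imwrite("pics/w30z.png",cv2.resize(a,None,fx=9,fy=9,interpolation=cv2.INTER_CUBIC))
m=np.zeros(W.shape[:2],bool);m[:36,290:350]=True;m&=(abs(W[...,2]-.2365)<.004)
P=W[m];Rm,p=tool(w["obs"])
Q=(P-p)@Rm;print(len(Q),Q.min(0).round(4),Q.max(0).round(4),((Q.min(0)+Q.max(0))/2).round(4))
wood=(w["frame"][...,0].astype(int)-w["frame"][...,2]>45); m=np.zeros(W.shape[:2],bool);m[40:230,300:340]=True;m&=wood&(W[...,2]>.235)&(W[...,2]<.255)
Q=(W[m]-p)@Rm;print(len(Q),Q.mean(0));k=np.polyfit(Q[:,0],Q[:,1],1);print(k,np.polyval(k,[0,.11]),Q.max(0),np.median(Q[:,2]), np.polyfit(Q[:,0],Q[:,2],1))
```

```text
828 [ 0.1001 -0.0086  0.042 ] [0.1132 0.0081 0.0479] [ 0.1067 -0.0003  0.0449]
4531 [ 0.06330357 -0.00035712  0.03399769]
[-0.00024129 -0.00034184] [-0.00034184 -0.00036838] [0.09719901 0.00434524 0.03738057] 0.03396272187872888 [0.000611   0.03395902]
```

View pics/w30z.png

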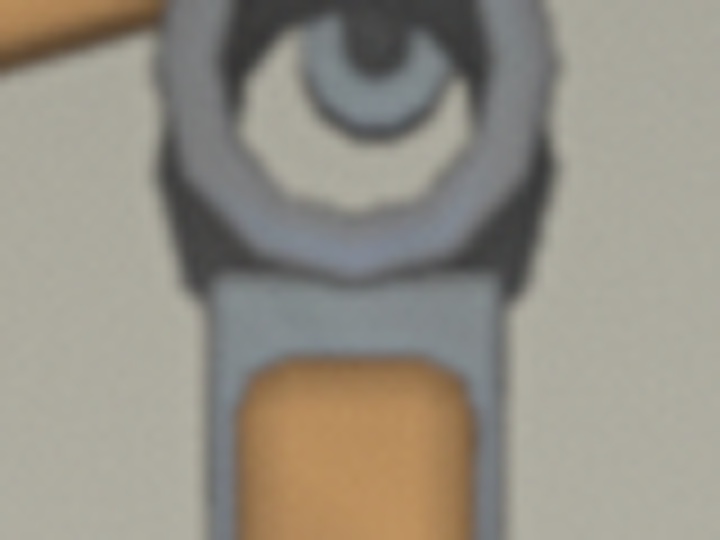

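The barrel is concentric on the leaf, lower barrel visible through it; leaf end at tool x = 97 mm, so the barrel axis is about 110 mm ahead. Lower to entry height at the standoff.

Request:
play_rows:
  series:
    - [0,0,0.001,0.01,0.1]
    - [0,0,0.002,0.03,0.1]
    - [0,0,0.002,0.055,0.1]
    - [0,0,0.002,0.075,0.1]
    - [0,0,0.002,0.086,0.1]
    - [0,0,0.002,0.0875,0.1]
    - [0,0,0.002,0.0875,0.1]

```text
clock: 49.65
tool_pos: [0.4178, -0.2359, 0.1944]
orientation: [180.0, -0.0, -17.7]
force: [0.4, -0.0, -1.6]
opening: 0.0099
```

```bash
python3 goto.py 0.4729 -0.2554 0.193 -18;  python3 snap.py wrist w31; python3 snap.py scene s31
python3 - <<'E'
import cv2
a=cv2.imread("pics/s31.png")[200:320,340:480];cv2.imwrite("pics/s31z.png",cv2.resize(a,None,fx=5,fy=5,interpolation=cv2.INTER_CUBIC))
E
```

```text
49.65 [ 0.4178 -0.2359  0.1944] [179.98  -0.   -17.7 ] [ -5.9   7.4 -31.2   0.  -51.5  78.2] [ 0.43 -0.04 -1.56] 0.0099
(array([0.0584, 0.0018, 0.0014]), np.float64(0.3))
49.65 [ 0.4178 -0.2359  0.1944] [179.98  -0.   -17.7 ] [ -5.9   7.4 -31.2   0.  -51.5  78.2] [ 0.43 -0.04 -1.56] 0.0099
49.7 [ 0.4182 -0.236   0.1949] [ 1.7999e+02 -7.0000e-02 -1.7710e+01] [ -5.9   7.3 -31.1   0.  -51.5  78.2] [-0.47  0.48 -2.12] 0.0099
```

View pics/w31.png

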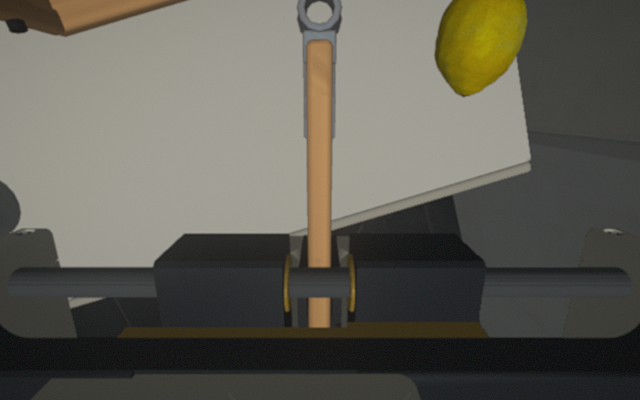

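View pics/s31z.png

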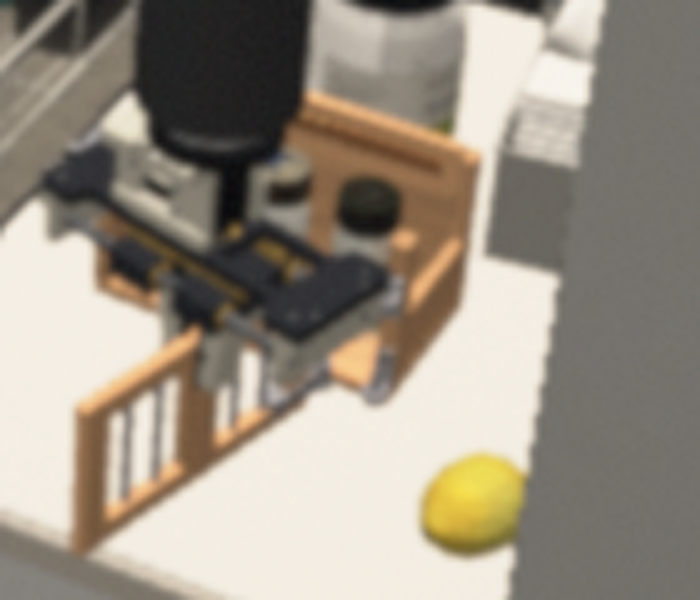

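Request:
play_rows:
  series:
    - [0,0.008,0.001,0.001,0.2]
    - [0,0.018,0.0018,0.001,0.3]
    - [0,0.028,0.0018,0.001,0.3]
    - [0,0.038,0.0018,0.001,0.3]
    - [0,0.047,0.0018,0.001,0.3]
    - [0,0.054,0.0018,0.001,0.3]
    - [0,0.058,0.0018,0.001,0.3]
    - [0,0.058,0.0018,0.001,0.3]
    - [0,0.058,0.0018,0.001,0.3]

```text
clock: 50.65
tool_pos: [0.4719, -0.2553, 0.193]
orientation: [-180.0, 0.0, -18.1]
force: [-0.5, 0.0, -2.0]
opening: 0.0094
```

```bash
python3 goto.py 0.4729 -0.2554 0.193 -18;  python3 snap.py wrist w32
python3 - <<'E'
import cv2
a=cv2.imread("pics/w32.png")[0:60,280:360];cv2.imwrite("pics/w32z.png",cv2.resize(a,None,fx=9,fy=9,interpolation=cv2.INTER_CUBIC))
E
```

```text
50.65 [ 0.4719 -0.2553  0.193 ] [-1.800e+02  3.000e-02 -1.807e+01] [ -7.5  12.7 -24.5  -0.  -52.8  79.4] [-0.46  0.04 -1.95] 0.0094
(array([ 0.0009, -0.0003, -0.    ]), np.float64(-0.07))
50.65 [ 0.4719 -0.2553  0.193 ] [-1.800e+02  3.000e-02 -1.807e+01] [ -7.5  12.7 -24.5  -0.  -52.8  79.4] [-0.46  0.04 -1.95] 0.0094
```

View pics/w32z.png

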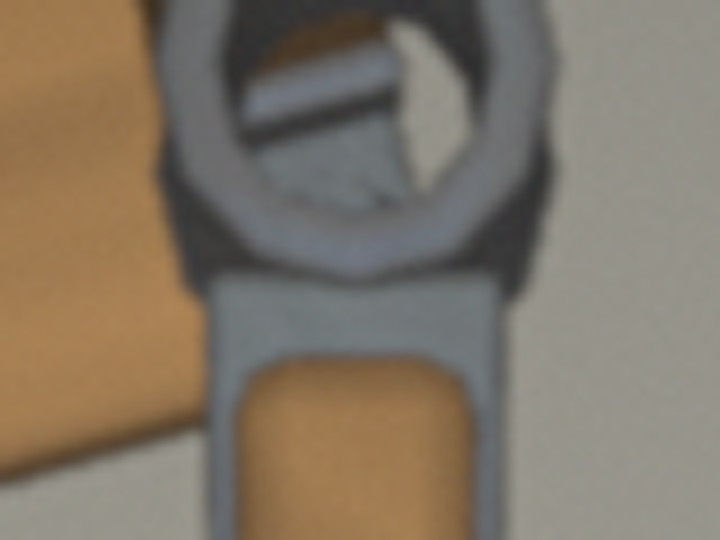

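Request:
play_rows:
  series:
    - [0,0.0008,0,0.004,0]
    - [0,0.0008,0,0.008,0]
    - [0,0.0008,0,0.012,0]
    - [0,0.0008,0,0.015,0]
    - [0,0.0008,0,0.018,0]
    - [0,0.0008,0,0.02,0]
    - [0,0.0008,0,0.02,0]

```text
clock: 51.4
tool_pos: [0.4728, -0.2556, 0.1728]
orientation: [180.0, 0.0, -18.1]
force: [-0.1, 0.8, -1.6]
opening: 0.0101
```

```bash
python3 f.py
```

```text
[ 0.4728 -0.2556  0.1728] [-0.1   0.76 -1.58] [-0.018  0.053  0.029] [ 1.000e-02 -4.487e+01  2.463e+01  5.900e+00  1.800e-01 -0.000e+00]
```

Past the pin tips without contact force. Continue.

Request:
play_rows:
  series:
    - [0,0,0,0.003,0]
    - [0,0,0,0.006,0]
    - [0,0,0,0.009,0]
    - [0,0,0,0.011,0]
    - [0,0,0,0.013,0]
    - [0,0,0,0.0145,0]
    - [0,0,0,0.0145,0]
    - [0,0,0,0.0145,0]

```text
clock: 52.2
tool_pos: [0.473, -0.2557, 0.1587]
orientation: [180.0, -0.0, -18.1]
force: [1.1, 0.1, -1.7]
opening: 0.0097
```

```bash
python3 f.py; python3 snap.py wrist w33
```

```text
[ 0.473  -0.2557  0.1587] [ 1.12  0.07 -1.68] [0.055 0.049 0.007] [ -0.   -45.59  23.96   5.74   0.11   0.  ]
52.2 [ 0.473  -0.2557  0.1587] [ 1.800e+02 -1.000e-02 -1.806e+01] [ -7.5  15.1 -26.7   0.  -48.3  79.4] [ 1.12  0.07 -1.68] 0.0097
```

View pics/w33.png

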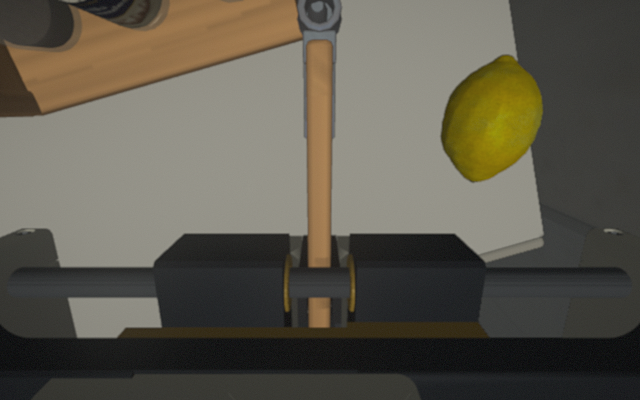

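The pin shows inside the barrel at (320,10). Press the last millimetre home.

Request:
play_rows:
  series:
    - [0,0,0,0.001,0]
    - [0,0,0,0.002,0]
    - [0,0,0,0.003,0]
    - [0,0,0,0.003,0]
    - [0,0,0,0.003,0]

```text
clock: 52.75
tool_pos: [0.4726, -0.2557, 0.156]
orientation: [180.0, 0.0, -18.0]
force: [-3.6, 1.8, 5.2]
opening: 0.0096
```

```bash
python3 f.py
```

```text
[ 0.4726 -0.2557  0.156 ] [-3.63  1.82  5.19] [0.501 1.058 0.024] [  0.18 -42.19  23.73   5.43   1.19  -0.05]
```

Seated (upward force 5 N). Release and hold for a moment.

Request:
play_rows:
  series:
    - [0,0,0,0,0]
    - [10,0,0,0,0]
    - [25,0,0,0,0]
    - [45,0,0,0,0]
    - [60,0,0,0,0]
    - [60,0,0,0,0]
    - [60,0,0,0,0]
    - [60,0,0,0,0]

```text
clock: 53.55
tool_pos: [0.473, -0.2557, 0.1556]
orientation: [-180.0, -0.0, -18.1]
force: [0.4, -0.5, -0.1]
opening: 0.0503
```

Request:
play_rows:
  series:
    - [60,0,0,-0.02,0]
    - [60,0,0,-0.05,0]
    - [60,0,0,-0.08,0]
    - [60,-0.03,0,-0.12,0]
    - [60,-0.06,0,-0.14,0]
    - [60,-0.06,0,-0.14,0]
    - [60,-0.06,0,-0.14,0]

```text
clock: 54.25
tool_pos: [0.4158, -0.237, 0.2966]
orientation: [-180.0, -0.1, -18.0]
force: [0.4, 0.7, 0.6]
opening: 0.0525
```

```bash
python3 snap.py wrist w34; python3 snap.py scene s34
python3 - <<'E'
import cv2
a=cv2.imread("pics/s34.png")[200:320,340:480];cv2.imwrite("pics/s34z.png",cv2.resize(a,None,fx=5,fy=5,interpolation=cv2.INTER_CUBIC))
E
```

```text
54.25 [ 0.4158 -0.237   0.2966] [-1.7996e+02 -1.5000e-01 -1.8050e+01] [ -6.1   1.5 -22.9  -0.  -65.5  78. ] [0.43 0.69 0.58] 0.0525
54.3 [ 0.416  -0.237   0.2957] [-1.7998e+02 -4.0000e-02 -1.8050e+01] [ -6.1   1.6 -22.9  -0.  -65.5  78. ] [-0.37 -0.75 -1.25] 0.0527
```

View pics/w34.png

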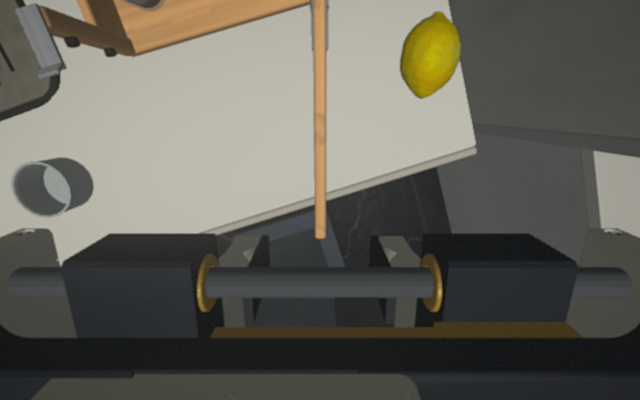

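View pics/s34z.png

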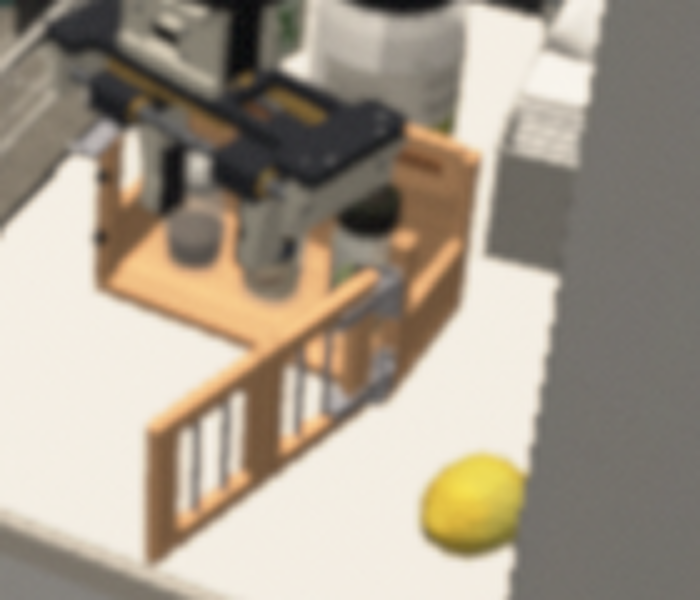

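The gate hangs on both brackets, standing well open, leaf at (320,0–237) in the wrist view. Now put the closed fingers on its outer side.

Request:
play_rows:
  series:
    - [0,0.01,0.028,0,0]
    - [0,0.0195,0.0556,0,0]
    - [0,0.0195,0.0556,0,0]
    - [0,0.0195,0.0556,0,0]
    - [0,0.0195,0.0556,0,0]
    - [0,0.0195,0.0556,0.04,0]
    - [0,0.0195,0.0556,0.08,0]
    - [0,0.0195,0.0556,0.12,0]
    - [0,0.0195,0.0556,0.14,0]
    - [0,0.0195,0.0556,0.14,0]

```text
clock: 55.35
tool_pos: [0.4156, -0.2947, 0.1528]
orientation: [-180.0, 0.3, -18.0]
force: [-0.0, 0.5, -0.2]
opening: 0.0006
```

```bash
python3 snap.py wrist w35
python3 - <<'E'
from h import *
from plant import get_obs
o=get_obs()
pin=np.array([.5773,-.289])
def t(phi,r=.15,off=.026):
    a=np.radians(phi);d=np.array([-np.sin(a),np.cos(a)]);n=np.array([-np.cos(a),-np.sin(a)]);return pin+r*d+off*n
print(t(-3.25),"end")
for ph in (72,68,63,58,53,48,43,38,33,28): print(ph,to(o,[*t(ph),.156],ph-90))
E
```

```text
55.35 [ 0.4156 -0.2947  0.1528] [-180.      0.35  -18.03] [-13.3  13.2 -30.3  -0.  -46.9  85.3] [-0.03  0.51 -0.15] 0.0006
[ 0.55984573 -0.13776724] end
72 (array([ 0.0007, -0.0296, -0.0012]), np.float64(0.0))
68 (array([-0.0008, -0.0401, -0.0012]), np.float64(4.0))
63 (array([-0.0016, -0.0534, -0.0012]), np.float64(9.0))
58 (array([-0.0012, -0.0666, -0.0012]), np.float64(14.0))
53 (array([ 0.0004, -0.0798, -0.0012]), np.float64(19.0))
48 (array([ 0.003 , -0.0928, -0.0012]), np.float64(24.0))
43 (array([ 0.0069, -0.1056, -0.0012]), np.float64(29.0))
38 (array([ 0.0118, -0.1179, -0.0012]), np.float64(34.0))
33 (array([ 0.0177, -0.1298, -0.0013]), np.float64(39.0))
28 (array([ 0.0247, -0.1411, -0.0013]), np.float64(44.0))
```

View pics/w35.png

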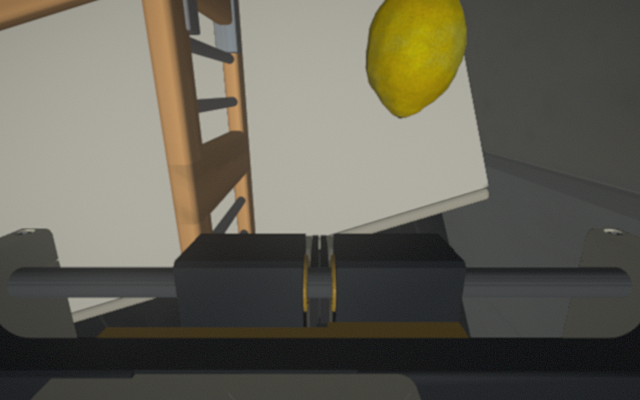

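The gate is to the left of the closed fingers, its top edge at (165,0)–(195,245). Push along the arc.

Request:
play_rows:
  series:
    - [0,0,-0.015,-0.001,0]
    - [0,0,-0.028,-0.001,0]
    - [0,-0.001,-0.04,-0.001,4]
    - [0,-0.0015,-0.053,-0.001,9]
    - [0,-0.001,-0.0665,-0.001,14]
    - [0,0.0005,-0.08,-0.001,19]
    - [0,0.003,-0.093,-0.001,24]
    - [0,0.007,-0.1055,-0.001,29]
    - [0,0.012,-0.118,-0.001,34]
    - [0,0.012,-0.118,-0.001,34]

```text
clock: 56.4
tool_pos: [0.467, -0.1862, 0.1582]
orientation: [-179.9, -0.1, -52.0]
force: [-0.1, 0.5, 0.5]
opening: 0.0006
```

```bash
python3 snap.py wrist w36
python3 - <<'E'
from h import *
from plant import get_obs
o=get_obs()
pin=np.array([.5773,-.289])
def t(phi,r=.15,off=.026):
    a=np.radians(phi);d=np.array([-np.sin(a),np.cos(a)]);n=np.array([-np.cos(a),-np.sin(a)]);return pin+r*d+off*n
for ph in (38,33,28,23,18,13,8,4,0,-3.25): print(ph,to(o,[*t(ph),.156],ph-90))
E
```

```text
56.4 [ 0.467  -0.1862  0.1582] [-1.7987e+02 -1.2000e-01 -5.2030e+01] [  0.7  12.  -31.1   0.  -46.7  37.3] [-0.08  0.47  0.46] 0.0006
38 (array([-0.001 ,  0.0015,  0.0019]), np.float64(0.12))
33 (array([-0.0027, -0.0117,  0.0019]), np.float64(5.12))
28 (array([-0.0032, -0.0249,  0.0019]), np.float64(10.12))
23 (array([-0.0025, -0.0382,  0.002 ]), np.float64(15.12))
18 (array([-0.0007, -0.0514,  0.002 ]), np.float64(20.12))
13 (array([ 0.0022, -0.0643,  0.002 ]), np.float64(25.12))
8 (array([ 0.0063, -0.077 ,  0.002 ]), np.float64(30.12))
4 (array([ 0.0103, -0.0868,  0.0021]), np.float64(34.12))
0 (array([ 0.015 , -0.0963,  0.0021]), np.float64(38.12))
-3.25 (array([ 0.0193, -0.1038,  0.0021]), np.float64(41.37))
```

View pics/w36.png

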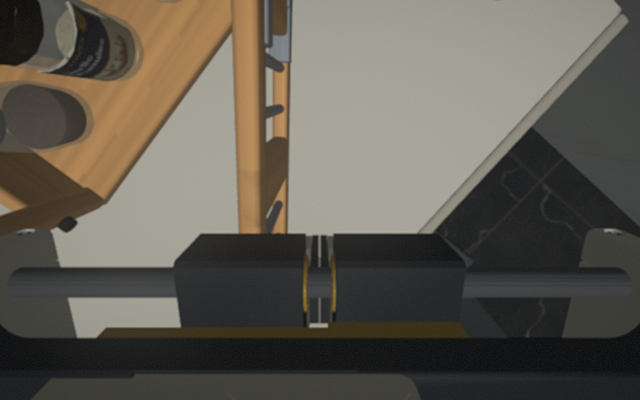

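The gate follows, its leaf now at (250,0–235), turning in. Continue to nearly shut.

Request:
play_rows:
  series:
    - [0,-0.0015,-0.006,0.001,2.5]
    - [0,-0.0025,-0.0145,0.001,6]
    - [0,-0.003,-0.025,0.001,10]
    - [0,-0.0025,-0.038,0.001,15]
    - [0,-0.0005,-0.051,0.001,20]
    - [0,0.002,-0.064,0.001,25]
    - [0,0.006,-0.077,0.001,30]
    - [0,0.01,-0.087,0.001,34]
    - [0,0.0125,-0.0915,0.001,36]
    - [0,0.0125,-0.0915,0.001,36]

```text
clock: 57.45
tool_pos: [0.5456, -0.1411, 0.1562]
orientation: [-179.9, -0.0, -88.0]
force: [0.3, -1.2, 0.5]
opening: 0.0004
```

```bash
python3 snap.py wrist w37; python3 goto.py 0.5598 -0.1378 0.157 -93.25
```

```text
57.45 [ 0.5456 -0.1411  0.1562] [-1.7995e+02 -1.0000e-02 -8.7960e+01] [  5.4  17.4 -23.6   0.  -48.9  -3.4] [ 0.29 -1.16  0.52] 0.0004
57.5 [ 0.545  -0.1412  0.156 ] [-179.98    0.    -87.92] [  5.4  17.4 -23.7  -0.  -48.9  -3.3] [-1.06 -0.53 -0.06] 0.0003
(array([-0.0029, -0.0149, -0.0009]), np.float64(5.33))
```

View pics/w37.png

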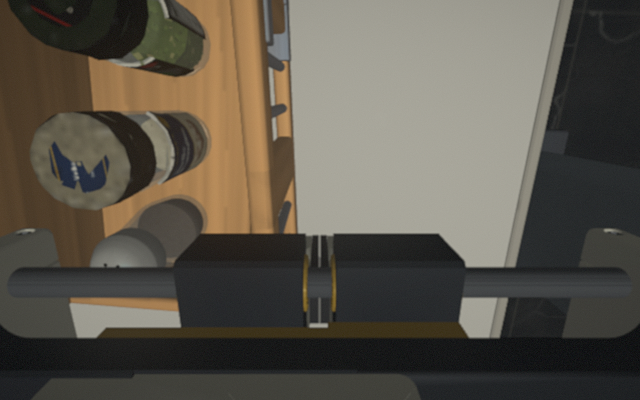

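Nearly shut, leaf at (262,0–235), just clear of the rack front. Final slow push.

Request:
play_rows:
  series:
    - [0,-0.001,-0.003,0,1]
    - [0,-0.001,-0.006,0,2.5]
    - [0,-0.002,-0.009,0,4]
    - [0,-0.003,-0.012,0,5.3]
    - [0,-0.003,-0.0145,0,5.3]
    - [0,-0.003,-0.016,0,5.3]
    - [0,-0.003,-0.017,0,5.3]
    - [0,-0.003,-0.017,0,5.3]

```text
clock: 58.3
tool_pos: [0.562, -0.1375, 0.1556]
orientation: [180.0, -0.0, -93.3]
force: [-0.1, 0.1, -1.0]
opening: 0.0002
```

```bash
python3 f.py
```

```text
[ 0.562  -0.1375  0.1556] [-0.14  0.08 -1.  ] [ 0.094  0.016 -0.   ] [-0.000e+00 -5.008e+01  2.391e+01  5.710e+00  5.000e-02  0.000e+00]
```

Request:
play_rows:
  series:
    - [0,0,-0.002,0,0]
    - [0,0,-0.004,0,0]
    - [0,0,-0.006,0,0]
    - [0,0,-0.006,0,0]
    - [0,0,-0.006,0,0]

```text
clock: 58.8
tool_pos: [0.5645, -0.1377, 0.1551]
orientation: [179.6, 0.0, -93.4]
force: [-12.8, 4.7, 7.5]
opening: 0.0003
```

```bash
python3 f.py; python3 snap.py wrist w38; python3 snap.py scene s38;python3 - <<'E'
from h import *
a=cv2.imread("pics/s38.png")[200:320,340:480];cv2.imwrite("pics/s38z.png",cv2.resize(a,None,fx=5,fy=5,interpolation=cv2.INTER_CUBIC))
E
```

```text
[ 0.5645 -0.1377  0.1551] [-12.78   4.65   7.45] [1.547 4.181 0.058] [ -0.82 -46.98  28.53   7.38   4.05  -0.05]
58.8 [ 0.5645 -0.1377  0.1551] [ 1.796e+02  1.000e-02 -9.340e+01] [  5.5  19.1 -21.1  -0.1 -50.2  -8.9] [-12.78   4.65   7.45] 0.0003
58.85 [ 0.5645 -0.1377  0.155 ] [ 1.796e+02  1.000e-02 -9.340e+01] [  5.5  19.1 -21.1  -0.1 -50.2  -8.9] [-11.81   4.54   8.68] 0.0006
```

View pics/w38.png

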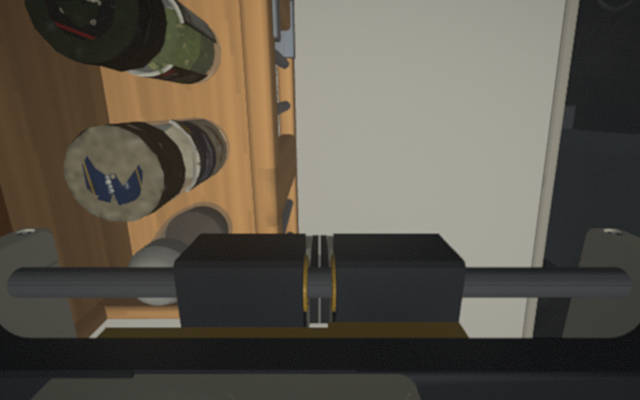

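View pics/s38z.png

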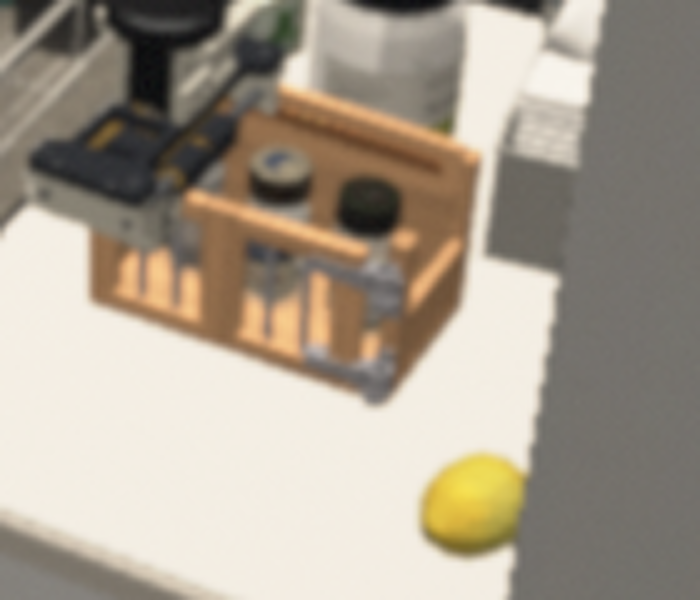

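Shut against the bumpers (13 N). Back off straight forward, then up and aside to check everything.

Request:
play_rows:
  series:
    - [0,0,0.006,0,0]
    - [0,0,0.02,0,0]
    - [0,0,0.045,0,0]
    - [0,0,0.07,-0.02,0]
    - [0,0,0.08,-0.06,0]
    - [0,0,0.09,-0.11,0]
    - [0,-0.02,0.09,-0.15,0]
    - [0,-0.06,0.09,-0.17,0]
    - [0,-0.1,0.09,-0.17,0]
    - [0,-0.1,0.09,-0.17,0]

```text
clock: 59.9
tool_pos: [0.4847, -0.0296, 0.327]
orientation: [-179.8, 0.1, -93.2]
force: [-1.5, -0.0, 0.3]
opening: 0.0006
```

```bash
python3 goto.py 0.53 -0.05 0.40 -93; python3 snap.py wrist w39; python3 snap.py scene s39; python3 snap.py top t39
python3 - <<'E'
from h import *
a=cv2.imread("pics/s39.png")[170:320,160:460];cv2.imwrite("pics/s39z.png",cv2.resize(a,(800,400),interpolation=cv2.INTER_CUBIC))
a=cv2.imread("pics/t39.png")[140:270,180:480];cv2.imwrite("pics/t39z.png",cv2.resize(a,(780,338),interpolation=cv2.INTER_CUBIC))
E
```

```text
59.9 [ 0.4847 -0.0296  0.327 ] [-1.798e+02  1.100e-01 -9.318e+01] [ 19.8   1.  -19.3  -0.  -69.5 -22.9] [-1.54 -0.05  0.32] 0.0006
(array([ 0.0177, -0.0467, -0.0729]), np.float64(-0.18))
59.9 [ 0.4847 -0.0296  0.327 ] [-1.798e+02  1.100e-01 -9.318e+01] [ 19.8   1.  -19.3  -0.  -69.5 -22.9] [-1.54 -0.05  0.32] 0.0006
59.95 [ 0.4843 -0.031   0.3263] [-1.7989e+02  5.0000e-02 -9.3170e+01] [ 19.6   1.  -19.4  -0.  -69.5 -22.8] [-0.35 -0.67 -0.55] 0.0005
60.0 [ 0.484  -0.032   0.3259] [-1.7995e+02  2.0000e-02 -9.3230e+01] [ 19.5   1.  -19.4   0.  -69.5 -22.7] [-0.21  0.59  1.01] 0.0006
```

View pics/w39.png

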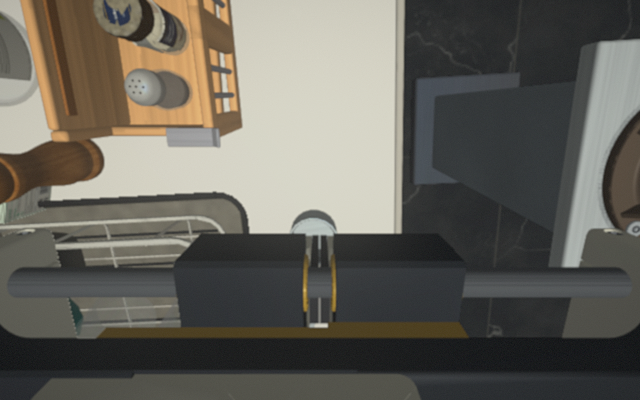

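View pics/s39z.png

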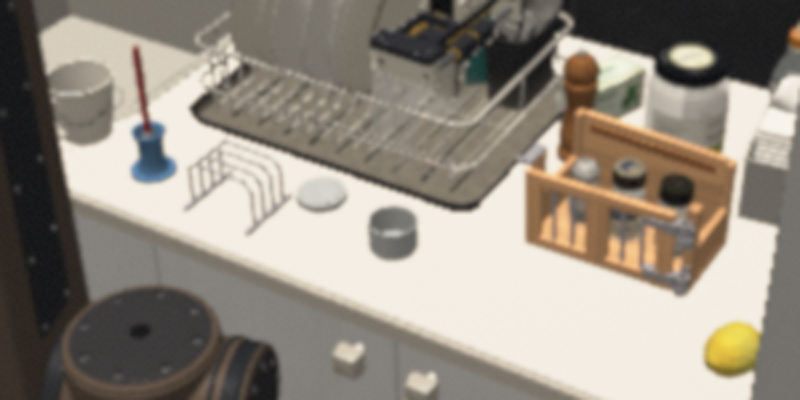

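View pics/t39z.png

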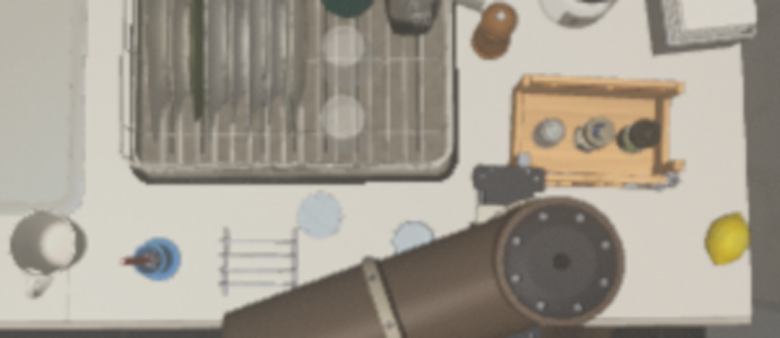

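The gate looks shut under the keeper; the tin stands (slightly shifted, at (393,232) in the scene crop), and the brush stands in its holder. One measuring view above the rack.

Request:
play_rows:
  series:
    - [0,0.03,-0.02,-0.04,0]
    - [0,0.06,-0.04,-0.08,0]
    - [0,0.09,-0.06,-0.1,0]
    - [0,0.1,-0.06,-0.1,0]
    - [0,0.1,-0.06,-0.1,0]
    - [0,0.1,-0.06,-0.1,0]

```text
clock: 60.65
tool_pos: [0.5373, -0.1368, 0.4244]
orientation: [179.9, 0.0, -93.5]
force: [-0.0, 0.0, -0.4]
opening: 0.0007
```

```bash
python3 snap.py wrist w40
python3 - <<'E'
from h import *
w=pickle.load(open("w40.pkl","rb"));W=cloud(w,wristT(w["obs"],w))
c=np.array([.6548,-.1908]);ps=np.radians(-3.25);Rr=np.array([[np.cos(ps),-np.sin(ps)],[np.sin(ps),np.cos(ps)]])
L=W.copy();L[...,:2]=(W[...,:2]-c)@Rr
m=(L[...,0]<-.06)&(L[...,0]>-.09)&(L[...,1]>-.09)&(L[...,1]<.085)&(L[...,2]>.113)&(L[...,2]<.13)
P=L[m];k=np.polyfit(P[:,1],P[:,0],1);print("gate top (rack frame)",len(P),P.mean(0).round(4),np.median(P[:,2]).round(4),k,np.degrees(np.arctan(k[0])))
m=(abs(L[...,0]+.072)<.012)&(abs(L[...,1]+.1025)<.012)&(L[...,2]>.09);P=L[m];print("barrel",len(P),np.percentile(P[:,2],[5,50,90]).round(4),((P.min(0)+P.max(0))/2).round(4))
for n,y,z0,z1 in (("a",-.06,.1,.13),("b",0,.1,.13),("salt",.06,.09,.12)):
    m=(np.hypot(L[...,0]+.01,L[...,1]-y)<.03)&(L[...,2]>z0)&(L[...,2]<z1);P=L[m]
    if len(P): print(n,len(P),P.mean(0).round(4),np.median(P[:,2]).round(4),((P.min(0)+P.max(0))/2).round(4))
E
```

```text
60.65 [ 0.5373 -0.1368  0.4244] [ 1.7988e+02  1.0000e-02 -9.3470e+01] [  5.9   5.8  -1.6  -0.  -82.6  -9.4] [-0.01  0.02 -0.38] 0.0007
gate top (rack frame) 1319 [-0.0744 -0.009   0.1202] 0.1203 [-0.02347822 -0.07456307] -1.344955938065635
barrel 297 [0.0961 0.1131 0.1159] [-0.0706 -0.0997  0.1054]
a 1133 [-0.0128 -0.0607  0.1181] 0.119 [-0.011  -0.0609  0.1111]
b 996 [-0.0136 -0.0003  0.118 ] 0.119 [-0.0121  0.0002  0.1114]
salt 521 [-0.0121  0.0576  0.0996] 0.1007 [-0.0103  0.0591  0.0978]
```

View pics/w40.png

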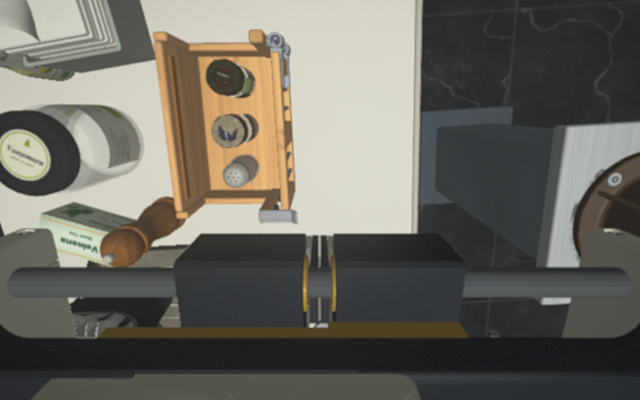

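Run:
```python
from h import *
w=pickle.load(open("w40.pkl","rb"));W=cloud(w,wristT(w["obs"],w))
c=np.array([.6548,-.1908]);ps=np.radians(-3.25);Rr=np.array([[np.cos(ps),-np.sin(ps)],[np.sin(ps),np.cos(ps)]])
L=W.copy();L[...,:2]=(W[...,:2]-c)@Rr
for y in np.arange(-.09,.08,.02):
    m=(L[...,0]<-.06)&(L[...,0]>-.095)&(abs(L[...,1]-y)<.01)&(L[...,2]>.1)&(L[...,2]<.13)
    P=L[m];print(y.round(3),len(P),np.histogram(P[:,2],np.arange(.1,.131,.003))[0], "x of top", P[P[:,2]>.1215][:,0].mean().round(4),P[P[:,2]>.1215][:,0].min().round(4),P[P[:,2]>.1215][:,0].max().round(4))
a=cv2.imread("pics/w40.png")[20:230,210:320];cv2.imwrite("pics/w40z.png",cv2.resize(a,None,fx=2.8,fy=2.8,interpolation=cv2.INTER_CUBIC))
```

```text
-0.09 237 [19  6  9 23 90 29  1 37 23  0] x of top -0.0721 -0.0765 -0.0674
-0.07 230 [  5   5   8  25   8   3  12 126  38   0] x of top -0.0724 -0.0772 -0.0672
-0.05 201 [  1   4   9   9   7   4  19 139   9   0] x of top -0.0726 -0.0772 -0.0682
-0.03 176 [  0   0   6   5   5   5  44 110   1   0] x of top -0.0735 -0.0778 -0.0688
-0.01 164 [ 0  0  5  4  5  5 88 57  0  0] x of top -0.0737 -0.0784 -0.0704
0.01 169 [  5   5   3   6   6  10 121  13   0   0] x of top -0.0766 -0.0766 -0.0766<stdin>:7: RuntimeWarning: Mean of empty slice.
  ret = ret.dtype.type(ret / rcount)
Traceback (most recent call last):
ValueError: zero-size array to reduction operation minimum which has no identity
```

```bash
python3 - <<'E'
from h import *
s=pickle.load(open("t39.pkl","rb"));s0=pickle.load(open("top0.pkl","rb"))
for q in (s0,s):
    W=cloud(q); m=(np.hypot(W[...,0]-.477,W[...,1]-.425)<.03)&(W[...,2]>.15);print("brush top",W[m].max(0).round(4) if m.any() else None)
    for n,c in (("lemon",(.50,-.376)),("mug",(.505,.577)),("mill",(.779,-.048))):
        m=(np.hypot(W[...,0]-c[0],W[...,1]-c[1])<.06)&(W[...,2]>.03);print(n,W[m].mean(0).round(3))
w=pickle.load(open("w16.pkl","rb"));W=cloud(w,wristT(w["obs"],w));m=(np.hypot(W[...,0]-.477,W[...,1]-.425)<.02)&(W[...,2]>.17);print("brush end after return",W[m].mean(0).round(4),W[m][:,2].max())
E
python3 snap.py wrist w41
python3 -c "
from plant import close_job
print(close_job())"
```

```text
brush top [0.4811 0.4271 0.1992]
lemon [ 0.5   -0.427  0.512]
mug [0.499 0.576 0.069]
mill [ 0.786 -0.05   0.12 ]
brush top [0.4812 0.4307 0.1963]
lemon [ 0.5   -0.427  0.51 ]
mug [0.5   0.576 0.07 ]
mill [ 0.787 -0.05   0.12 ]
brush end after return [0.4766 0.4253 0.1868] 0.1959609176655011
60.7 [ 0.5373 -0.1363  0.4245] [179.89   0.   -93.41] [  6.    5.8  -1.6  -0.  -82.6  -9.4] [ 0.17  0.17 -0.24] 0.0
the job is handed in; nothing more can be done
None
```

The whole task was carried out and handed in at about 61 s. I saw no failure along the way, but the hand-in gives no verdict.

- **Greasing:** I dipped the brush and pressed it on the lower pin at about 6 N. I dipped again and pressed it on the upper pin at about 4 N. Then the brush went back in its holder.
- **Jars:** The black-label jar, the blue-label jar and the salt shaker went into the right, middle and left of the rack. I did this before hanging the gate. The fourth item, the white and red jar, was not on the counter.
- **Gate:** I hung it about 75° open, pressed it down until both barrels seated, and swung it shut against the bumpers with a 13 N push. The arm then backed off clear of everything.

**Last checks**
- **Jars and shaker:** They stand upright within about 3 mm of their intended spots.
- **Gate:** It measures about 1.3° from parallel with the rack. The upper barrel's top is at 113 mm, against 114 mm when fully home. The gate's free end sags a few millimetres from play in the hinges, so its top edge is about 118–120 mm there instead of 124 mm.
- **Brush:** Its handle end is at 0.196 m, the same height as at the start.
- **Bystanders:** The mug and pepper mill have not moved. My number for the lemon was spoiled by the wall behind it, but it looks unmoved in the pictures.
- **Tin:** It stands upright but has been knocked slightly aside, which happened after the second dip.

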